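# Pack and close the make-up travel box

## Task

Pack the make-up travel box: press on the rubber pad of its yellow cover and slide it fully open onto the parking deck, lay every lipstick on the table on its side in the red-lined bay and every compact flat in the grey-lined bay, side by side so that nothing stands above the rim. Then press on the pad and slide the cover fully home over them; do not lift the cover out of its rails, and leave the other bottles, the jar and the brush where they are.

Things in the scene. Friction and masses are not known exactly. Their poses are not given: they have to be found in the camera images.
- case: black travel box with yellow flashes, fixed, open on top, 190 mm in x, 372 mm in y (y -94..278). Origin on the table under the middle of its tray; x, y level, z up. Tray inside: x -81..81, y -88..86 mm, floor z = 6 mm, split at y = 0 by a 4 mm divider (top z = 30 mm). Beyond it at +y lies the cover's parking deck. Fences outside the rails and stops at both ends rise to z = 39 mm
- cover: loose yellow plate, 176 x 176 x 5 mm, 150 g, 2 mm play each side between the fences; origin centre of underside, axes as the box's. Black rubber thumb pad 70 x 70 mm in its middle, top 6.5 mm above the origin, grips well: press it with closed fingers at 5 to 20 N and move along box y to drag it. Shut: origin at box y = 0; fully open: y = 173 to 185 mm. Starts shut or up to 35 mm open
- lip_bay (a point): centre of the red-lined floor of the lipstick bay of the tray (box frame 0, -45, 6 mm); axes as the box's. The bay is 162 mm in x, 86 mm in y, 26 mm deep to the rim
- compact_bay (a point): centre of the light-grey-lined floor of the compact bay, next to the deck (box frame 0, 44, 6 mm); axes as the box's. The bay is 162 mm in x, 84 mm in y, 26 mm deep to the rim. Compacts lying in it can be shifted by pressing on them and sliding
- lipstick1: square lipstick, 70 x 20 x 20 mm, about 30 g, lying on its side, case red with a brass cap; origin at its centre, x along its length. May be absent
- lipstick2: square lipstick, 70 x 20 x 20 mm, about 30 g, lying on its side, case copper-coloured with a steel cap; origin at its centre, x along its length. May be absent
- compact1: square make-up compact, black plastic, 34 x 34 x 16 mm high, about 35 g, lying flat with a round blue disc on its lid; origin at its centre, z up through the lid. May be absent
- compact2: square make-up compact, black plastic, 34 x 34 x 16 mm high, about 35 g, lying flat with a round green disc on its lid; origin at its centre, z up through the lid. May be absent
- compact3: square make-up compact, black plastic, 34 x 34 x 16 mm high, about 35 g, lying flat with a round terracotta disc on its lid; origin at its centre, z up through the lid. May be absent
- foundation: bystander: brown bottle with black cap, 40 mm across, 100 mm high; origin under its base
- polish_a: bystander: small red bottle, 28 mm across, 55 mm high; origin under its base
- polish_b: bystander: small blue bottle, 28 mm across, 55 mm high; origin under its base
- cream: bystander: low white jar, 64 mm across, 45 mm high; origin under its base
- toner: bystander: green bottle, 36 mm across, 80 mm high; origin under its base
- brush: bystander: brush 160 mm long lying on the table; origin under its middle
- rim (a point): middle of the tray at rim height (box frame 0, 0, 32 mm). The rim is two slick rails, 8 mm wide, along both long sides of the box, over tray and deck alike; the cover slides on them along the box's y. Home stop's inner face at box y = -88 mm, deck stop's at y = 273 mm
- deck (a point): centre of the grey parking deck's top (box frame 0, 180, 30 mm), 162 mm in x, 187 mm in y
- lipstick3: square lipstick, 70 x 20 x 20 mm, about 30 g, lying on its side, case black with a brass cap; origin at its centre, x along its length. May be absent
- compact4: square make-up compact, black plastic, 34 x 34 x 16 mm high, about 35 g, lying flat with a round orange disc on its lid; origin at its centre, z up through the lid. May be absent
There are look-alikes about, which are no part of the job. What is shaped like the lipstick2 but turquoise is not meant.

How it is judged:
On the way, in this order (a step that is already met when the one before it is completed fails the run):
1. the cover is slid fully open, onto the deck (y of cover in the frame of case above 0.166 m), for 0.2 s.
2. with the cover still open, every lipstick and compact lies in its bay, below the rim (x of lipstick1 in the frame of lip_bay between -0.081 and 0.081 m and y of lipstick1 in the frame of lip_bay between -0.044 and 0.044 m and z of lipstick1 in the frame of lip_bay between 0.004 and 0.0135 m and x of lipstick2 in the frame of lip_bay between -0.081 and 0.081 m and y of lipstick2 in the frame of lip_bay between -0.044 and 0.044 m and z of lipstick2 in the frame of lip_bay between 0.004 and 0.0135 m and x of lipstick3 in the frame of lip_bay between -0.081 and 0.081 m and y of lipstick3 in the frame of lip_bay between -0.044 and 0.044 m and z of lipstick3 in the frame of lip_bay between 0.004 and 0.0135 m and x of compact1 in the frame of compact_bay between -0.081 and 0.081 m and y of compact1 in the frame of compact_bay between -0.044 and 0.044 m and z of compact1 in the frame of compact_bay between 0.004 and 0.0135 m and x of compact2 in the frame of compact_bay between -0.081 and 0.081 m and y of compact2 in the frame of compact_bay between -0.044 and 0.044 m and z of compact2 in the frame of compact_bay between 0.004 and 0.0135 m and x of compact3 in the frame of compact_bay between -0.081 and 0.081 m and y of compact3 in the frame of compact_bay between -0.044 and 0.044 m and z of compact3 in the frame of compact_bay between 0.004 and 0.0135 m and x of compact4 in the frame of compact_bay between -0.081 and 0.081 m and y of compact4 in the frame of compact_bay between -0.044 and 0.044 m and z of compact4 in the frame of compact_bay between 0.004 and 0.0135 m and y of cover in the frame of case above 0.13 m), for 0.2 s.
3. the cover is slid home over the tray (y of cover in the frame of case between -0.006 and 0.006 m and x of cover in the frame of case between -0.006 and 0.006 m and z of cover in the frame of case between 0.029 and 0.035 m), for 0.2 s.
At the end, for the whole second after the job is handed in: The cover lies flat in its rails within 6 mm of its home position; every lipstick present lies on the floor of the red-lined bay and every compact present lies on the floor of the grey-lined bay (centre within 13.5 mm of the bay floor, so none on edge or on top of another); all at rest (all of step 3 and x of lipstick1 in the frame of lip_bay between -0.081 and 0.081 m and y of lipstick1 in the frame of lip_bay between -0.044 and 0.044 m and z of lipstick1 in the frame of lip_bay between 0.004 and 0.0135 m and x of lipstick2 in the frame of lip_bay between -0.081 and 0.081 m and y of lipstick2 in the frame of lip_bay between -0.044 and 0.044 m and z of lipstick2 in the frame of lip_bay between 0.004 and 0.0135 m and x of lipstick3 in the frame of lip_bay between -0.081 and 0.081 m and y of lipstick3 in the frame of lip_bay between -0.044 and 0.044 m and z of lipstick3 in the frame of lip_bay between 0.004 and 0.0135 m and x of compact1 in the frame of compact_bay between -0.081 and 0.081 m and y of compact1 in the frame of compact_bay between -0.044 and 0.044 m and z of compact1 in the frame of compact_bay between 0.004 and 0.0135 m and x of compact2 in the frame of compact_bay between -0.081 and 0.081 m and y of compact2 in the frame of compact_bay between -0.044 and 0.044 m and z of compact2 in the frame of compact_bay between 0.004 and 0.0135 m and x of compact3 in the frame of compact_bay between -0.081 and 0.081 m and y of compact3 in the frame of compact_bay between -0.044 and 0.044 m and z of compact3 in the frame of compact_bay between 0.004 and 0.0135 m and x of compact4 in the frame of compact_bay between -0.081 and 0.081 m and y of compact4 in the frame of compact_bay between -0.044 and 0.044 m and z of compact4 in the frame of compact_bay between 0.004 and 0.0135 m and linear speed of each of lipstick1, lipstick2, lipstick3, compact1, compact2, compact3, compact4, cover below 0.03 m/s); the robot touches nothing.
It fails at once if the cover is lifted out of its rails (more than 25 mm above the rim) (z of cover in the frame of case above 0.057 m).
It fails at once if a bystander (bottle, jar, brush) is moved more than 50 mm (distance of any of foundation, polish_a, polish_b, cream, brush, toner from where it was at the start of the episode above 0.05 m).
Of lipstick1, lipstick2, lipstick3, compact1, compact2, compact3, compact4 only 5 to 7 are there at a start; the rules pass over those that are not, and their reading is None.
At some moment in a run one of lipstick1, lipstick2, lipstick3, compact1, compact2, compact3, compact4 may be knocked a few centimetres aside while the robot is not near it.
Once in a run the grip may slacken for a moment while it holds something.
It also fails if it takes over 210 s, if anything falls off the work surface, if the arm or the gripper's body presses on something with over 40 N, if the wrist force passes 120 N, or if a joint passes its speed limit or range.

## Robot

A 6-joint arm with a two-finger parallel gripper is mounted at the origin on the work surface. World frame = base frame: x ahead of the robot, y to its left, z up, the work surface at z = 0. Lengths are in m, angles in rad, forces in N, time in s.
With the tool pointing down it reaches from about 0.375 to 0.9 m from the base axis. Payload 3.1 kg.
Tool frame: the origin (TCP) lies at the very end of the fingers, on their centre line; the grasp point (between the pads) lies robot.grasp_offset behind it (robot.grasp_offset is the distance from the TCP to the grasp point, in m); z points along the fingers, y is the direction in which the jaws open and shut (so a half turn about z gives the same grasp; the last joint's range is limited). The gripper opens to 87 mm and grips with 3 to 60 N. Pads are 19 mm wide; open, the fingers measure 117 mm over their backs; the gripper's body (75 mm by 190 mm) begins 51 mm behind the grasp point.
Start: joints at [1.036, 0.527, 1.433, -0, 1.181, -0.178], TCP at [0.218, 0.586, 0.223] pointing down, gripper open.
Joint ranges: [-3.08, 3.08], [-0.75, 2.2], [0.22, 2.44], [-1.43, 4.57], [0, 2.65], [-2.85, 2.85]. Speed limits (rad/s): [2.79, 2.79, 3.14, 3.14, 3.14, 3.14].

## Interface

Orientations are given as a unit quaternion [x, y, z, w].
In Python, from rig import robot gives the robot as it stands.
- The arm moves only by the tool drive_tool, never from a script. Its argument "targets" is one flat list of numbers, 6 for each row, row after row: the shift along the tool's x, y, z in cm, then the turn, a rotation vector about the tool's x, y, z in degrees. A call has 1 to 12 rows; each row is the pose to reach, as a shift and turn from the pose commanded when the call began, along the tool's axes at that moment; what a row does not reach only later rows make up. A row lasts 1/12 s, in which the tool goes at most 41.7 mm and 7.16 degrees, less where a joint would pass 70% of its speed; a pose out of reach is approached as far as the arm can. A call with a gripper value outside its range is refused whole. "grip" is the gripper command: -1 is fully open, 1 is shut, values between are in proportion, set as the call begins (left out, the last holds). The fingers move at their own pace and stop on an object; "squeeze" is the grip in N (left out, the last holds). Time passes only in rows, so rows that repeat a pose let the fingers close. It gives the time, the measured TCP pose, the force and the opening at its end, in the units of the state.
- robot.get_obs(): the state, without advancing time (a new reading comes with each control period).
- robot.camera(name): name is "scene" or "top"; returns (picture, depth): 400x640x3 uint8, red, green, blue; 400x640 float32, m along the optical axis (not along the pixel's ray), 0 where there is no reading.
- robot.calibration(name): a dict with "mtx" (3x3 intrinsics, pixels), "R" (3x3) and "t" (3): a world point X has camera coordinates R X + t. Camera axes: x right, y down, z forward; pixel columns grow to the right and rows downward; lengths in m; the calibration is good to about 2 mm. A picture is of the moment at which its call begins. calibration takes no time and is no camera call.
- robot.hand_in(): hands the job in, once; it reports no verdict.
The state is a dict: "time": time; "q": joint angles; "joint_velocities": joint speeds; "joint_torque": joint torques, N m; "position": TCP position; "tool_rot": TCP orientation; "ft_force": force on the tool from outside, world axes, zero at the start; "moment": the same for the moment, N m; "grip_width": finger opening in m.
Only numpy, scipy, OpenCV 4.12 (cv2) and the standard library are available. Lean on these libraries where they do the work, as an engineer would, in place of code of your own. Each camera call takes 0.05 s, during which the arm holds its last target.

## Working session

There is one attempt and no reset: what is moved stays moved. The work goes in short steps, Python scripts to look and compute and a tool call to move; the robot and the scene stay as the last step left them, time stands still between calls to the robot, and variables do not carry over. Pictures are saved under pics/ and viewed, and the job is handed in when it is done.

Besides the shell and the picture viewer there is one more tool, called after "Call:" in YAML: its name, and indented under it one key for each argument. drive_tool: Moves the arm, as the interface text tells. Its arguments: {"type":"object","properties":{"targets":{"type":"array","items":{"type":"number"}},"grip":{"type":"number"},"squeeze":{"type":"number"}},"required":["targets"]}

```bash
ls; mkdir -p pics; python3 - <<'E'
from rig import robot
import cv2,numpy as np
print(robot.get_obs(), robot.grasp_offset)
for n in ("scene","top"):
    p,d=robot.camera(n); cv2.imwrite(f"pics/{n}0.png",p[:,:,::-1]); np.save(f"pics/{n}0.npy",d)
    c=robot.calibration(n); print(n,c)
E
```

```text
pics
{'time': 0.0, 'q': array([ 1.03646527e+00,  5.28467930e-01,  1.43387762e+00, -4.35119438e-05,
        1.18140389e+00, -1.78482685e-01]), 'joint_velocities': array([-0.00122427,  0.00055088, -0.00010557,  0.00073541, -0.00079191,
       -0.00062395]), 'joint_torque': array([ 2.21453238e-04, -4.40036631e+01, -1.76596856e+01,  6.34972542e-02,
        5.78921009e-02, -1.61001872e-04]), 'position': array([0.21733996, 0.58522041, 0.22157841]), 'tool_rot': array([ 1.76978659e-01,  9.84214098e-01, -1.01764083e-03, -3.57406474e-04]), 'ft_force': array([-0.1655035 ,  0.2312757 , -0.36293371]), 'moment': array([ 0.00903327, -0.01169349,  0.05394136]), 'grip_width': 0.08704874556529409} 0.0187
scene {'mtx': array([[376.60055322,   0.        , 314.71121542],
       [  0.        , 376.60055322, 195.96064896],
       [  0.        ,   0.        ,   1.        ]]), 'R': array([[ 0.55047544,  0.83485021, -0.0013855 ],
       [ 0.60751186, -0.40171249, -0.68524187],
       [-0.57263089,  0.37636711, -0.72831426]]), 't': array([-0.29837443, -0.30065203,  1.41920025])}
top {'mtx': array([[405.9197567 ,   0.        , 321.36321477],
       [  0.        , 405.9197567 , 197.44032802],
       [  0.        ,   0.        ,   1.        ]]), 'R': array([[-0.0175243 , -0.99984588, -0.00105901],
       [-0.98748453,  0.01747366, -0.15674496],
       [ 0.15673931, -0.00170109, -0.98763854]]), 't': array([0.02702608, 0.59235797, 1.00004946])}
```

View pics/scene0.png

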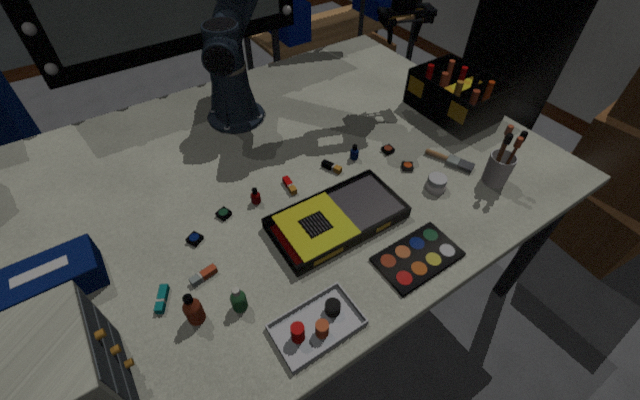

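View pics/top0.png

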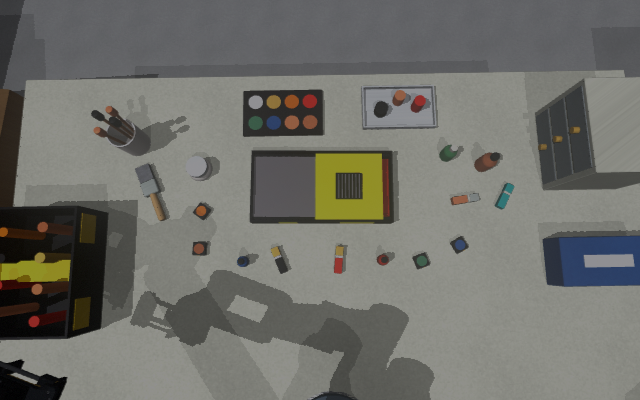

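```bash
cat > h.py <<'E'
import numpy as np,cv2
from rig import robot
def P(name,u,v,z):
    c=robot.calibration(name);K,R,t=c["mtx"],c["R"],c["t"]
    C=-R.T@t; d=R.T@np.linalg.inv(K)@np.array([u,v,1.])
    return C+d*(z-C[2])/d[2]
def proj(name,X):
    c=robot.calibration(name);x=c["R"]@np.array(X)+c["t"];x=c["mtx"]@x;return x[:2]/x[2]
def cloud(name,d):
    c=robot.calibration(name);v,u=np.mgrid[:400,:640]
    p=np.stack([(u-c["mtx"][0,2])/c["mtx"][0,0]*d,(v-c["mtx"][1,2])/c["mtx"][1,1]*d,d],-1)
    return (p-c["t"])@c["R"]
E
python3 - <<'E'
from h import *
im=cv2.imread("pics/top0.png");d=np.load("pics/top0.npy");W=cloud("top",d)
print("table z",np.median(W[300:320,450:520,2]))
m=((W[...,2]>0.007)&(W[...,2]<0.12)&(d>0)).astype(np.uint8)
n,l,s,c=cv2.connectedComponentsWithStats(m)
for i in range(1,n):
    if s[i][4]<60: continue
    w=W[l==i]; zt=np.percentile(w[:,2],90); top=w[w[:,2]>zt-0.006]
    r=cv2.minAreaRect((top[:,:2]*1000).astype(np.float32))
    hs=cv2.cvtColor(im,cv2.COLOR_BGR2RGB)[l==i].mean(0).astype(int)
    print(c[i].round(),s[i][4],"z%.3f"%zt,[np.round(x,1) for x in r],hs)
crop=cv2.resize(im[140:280,180:520],None,fx=2.3,fy=2.3,interpolation=cv2.INTER_CUBIC);cv2.imwrite("pics/crop0.png",crop)
E
```

```text
table z -0.0011271435951624303
[400. 105.] 562 z0.019 [array([ 849.8, -200.2]), array([122.3, 200.4]), np.float64(0.2)] [109 111 114]
[283. 112.] 3460 z0.014 [array([839.1, 120.2]), array([220.1, 131.6]), np.float64(89.5)] [71 58 52]
[399.  97.] 158 z0.045 [array([ 870.2, -199.7]), array([30. , 28.7]), np.float64(44.4)] [119  80  62]
[418. 103.] 178 z0.054 [array([ 850.8, -250.1]), array([28.9, 29.3]), np.float64(42.5)] [116  48  46]
[561. 154.] 2648 z0.111 [array([ 675.9, -616.1]), array([282. , 138.1]), np.float64(39.1)] [66 67 64]
[381. 109.] 175 z0.034 [array([ 839.5, -149.6]), array([33.1, 36.3]), np.float64(81.0)] [46 46 45]
[128. 138.] 975 z0.099 [array([757. , 517.8]), array([69. , 75.1]), np.float64(23.1)] [73 71 69]
[448. 152.] 219 z0.078 [array([ 709.4, -323.9]), array([17.3, 15.9]), np.float64(88.6)] [74 89 75]
[319. 187.] 9924 z0.038 [array([625.2,  15.8]), array([373.7, 189.1]), np.float64(88.9)] [100  98  58]
[487. 161.] 330 z0.098 [array([ 682.1, -419. ]), array([19.1, 18.1]), np.float64(78.9)] [83 62 53]
[198. 168.] 499 z0.046 [array([682.3, 343.5]), array([55.1, 54.
[... 1017 characters left out ...]
85.7)] [83 62 52]
[279. 260.] 218 z0.021 [array([436.3, 130.1]), array([69.4, 19.8]), np.float64(22.0)] [87 80 62]
[339. 259.] 212 z0.021 [array([434.5, -25.3]), array([19.8, 69.5]), np.float64(83.4)] [139  83  62]
[421. 261.] 183 z0.017 [array([ 427.8, -239.4]), array([33. , 34.1]), np.float64(18.7)] [60 74 63]
[382. 259.] 101 z0.053 [array([ 431.8, -138.6]), array([12.6, 12.8]), np.float64(85.8)] [83 53 48]
[243. 261.] 107 z0.054 [array([433.1, 221.8]), array([12.6, 12.4]), np.float64(89.2)] [48 54 65]
[ 56. 317.] 209 z0.112 [array([311.4, 650.8]), array([21.5,  8.5]), np.float64(6.7)] [43 11  8]
[333. 397.] 146 z0.014 [array([98.8, -5.9]), array([84. , 12.5]), np.float64(89.5)] [39 43 48]
```

View pics/crop0.png

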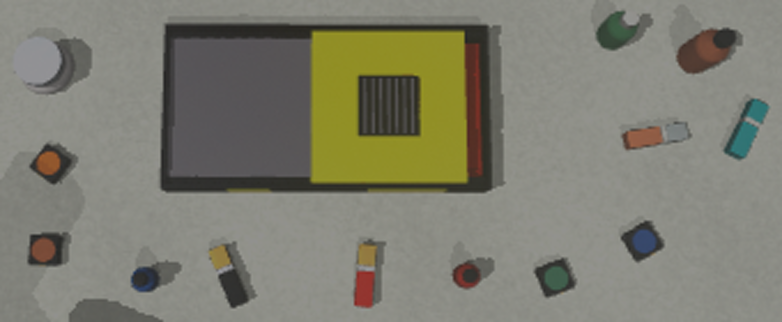

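```bash
cat >> h.py <<'E'
from scipy.spatial.transform import Rotation as Ro
def Rdown(psi): # jaw (tool y) at world angle psi deg, tool z down
    p=np.radians(psi); y=np.array([np.cos(p),np.sin(p),0]); z=np.array([0,0,-1.]); x=np.cross(y,z)
    return np.stack([x,y,z],1)
def plan(x,y,z,psi=None):
    """shift (tool axes, cm) and turn (deg) from measured pose; x,y,z in m"""
    o=robot.get_obs(); R=Ro.from_quat(o["tool_rot"]).as_matrix(); p=o["position"]
    cur=np.degrees(np.arctan2(R[1,1],R[0,1]))
    if psi is None: psi=cur
    j1=np.degrees(np.arctan2(y,x)); best=min([psi+180*k for k in range(-3,4)],key=lambda a:abs((a-cur)) + (1e3 if abs(j1-a)>130 else 0))
    rv=np.degrees(Ro.from_matrix(R.T@Rdown(best)).as_rotvec())
    s=R.T@(np.array([x,y,z])-p)*100
    print("pos",p.round(4),"psi %.1f->%.1f"%(cur,best),"shift cm",s.round(2),"turn",rv.round(1),"F",o["ft_force"].round(1),"w %.4f t %.1f"%(o["grip_width"],o["time"]))
    return s,rv
import json,os
def box():
    b=json.load(open("box.json"));return np.array(b["o"]),b["yaw"]
def B(x,y): # box mm -> world m
    o,w=box();c,s=np.cos(np.radians(w)),np.sin(np.radians(w))
    return o[0]+(c*x-s*y)/1000,o[1]+(s*x+c*y)/1000
def toB(X):
    o,w=box();c,s=np.cos(np.radians(w)),np.sin(np.radians(w)); d=np.array(X[:2])-o
    return np.array([c*d[0]+s*d[1],-s*d[0]+c*d[1]])*1000
E
python3 - <<'E'
from h import *
im=cv2.imread("pics/top0.png");d=np.load("pics/top0.npy");W=cloud("top",d)
# fence top points
sel=(W[...,2]>0.0365)&(W[...,2]<0.043)&(abs(W[...,1]-.016)<.25)&(abs(W[...,0]-.625)<.12)
w=W[sel]
ends=[];A=[]
for s in(-1,1):
    q=w[(s*(w[:,0]-.625)>.085)&(abs(w[:,1]-.016)<.17)]
    f=np.polyfit(q[:,1],q[:,0],1);print(len(q),f, 'yaw',-np.degrees(np.arctan(f[0])), "x range",q[:,0].min(),q[:,0].max())
print("y ext",np.percentile(w[:,1],[0,.5,99.5,100]),"x",np.percentile(w[:,0],[0,.5,99.5,100]))
hsv=cv2.cvtColor(im,cv2.COLOR_BGR2HSV)
ym=((abs(hsv[...,0].astype(int)-30)<6)&(hsv[...,1]>150)&sel*0==0)
ym=(abs(hsv[...,0].astype(int)-30)<6)&(hsv[...,1]>130)&(W[...,2]>.032)&(abs(W[...,0]-.625)<.12)
p=W[ym];r=cv2.minAreaRect((p[:,:2]*1000).astype(np.float32));print("cover",r,np.median(p[:,2]))
E
```

```text
219 [0.01130772 0.53434679] yaw -0.6478571157220426 x range 0.5298804377719507 0.539717927647617
192 [0.02136129 0.71634422] yaw -1.2237256211982388 x range 0.7100299235202134 0.721913560639599
y ext [-0.17162953 -0.1697011   0.20183139  0.20241272] x [0.52939993 0.53011162 0.72116013 0.72213992]
cover ((621.4056396484375, -55.43120574951172), (176.30731201171875, 184.29627990722656), 89.01509857177734) 0.0357183072299864
```

```bash
python3 - <<'E'
from h import *
o=np.array([.6252,.0158])-.092*np.array([np.sin(np.radians(1.0)),np.cos(np.radians(1.0))])
json.dump({"o":list(o),"yaw":-1.0},open("box.json","w"));print(o)
# check projected corners in both images
for n in("top","scene"):
    im=cv2.imread(f"pics/{n}0.png");im=cv2.resize(im,None,fx=3,fy=3,interpolation=cv2.INTER_CUBIC)
    def ln(pts,z,col):
        q=np.array([(proj(n,[*B(*p),z])+.5)*3 for p in pts]).round().astype(np.int32);cv2.polylines(im,[q],True,col,1)
    ln([(-95,-94),(95,-94),(95,278),(-95,278)],.039,(255,0,255))
    x=P(n,349.,185.6,.0385) if n=="top" else P(n,315.5,223.5,.0385); b=toB(x);print("pad",x,b)
    ln([(b[0]-88,b[1]-88),(b[0]+88,b[1]-88),(b[0]+88,b[1]+88),(b[0]-88,b[1]+88)],.037,(0,0,255))
    c=im[420:690,720:1200] if n=="top" else im[480:840,750:1290]
    cv2.imwrite(f"pics/ov_{n}.png",c)
plan(x[0],x[1],.15,89)
E
```

```text
[ 0.62359438 -0.07618599]
pad [ 0.62407057 -0.05612489  0.0385    ] [ 0.12600429 20.06635391]
pad [ 0.62557244 -0.05247934  0.0385    ] [ 1.56402162 23.73755741]
pos [0.2173 0.5853 0.2217] psi 69.6->89.0 shift cm [-60.48 -45.55   7.24] turn [ -0.1  -0.  -19.4] F [ 0.1  0.5 -0.2] w 0.0872 t 0.1
```

View pics/ov_top.png

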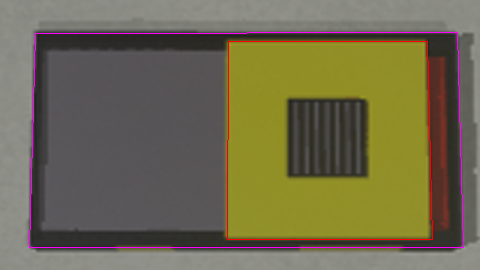

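View pics/ov_scene.png

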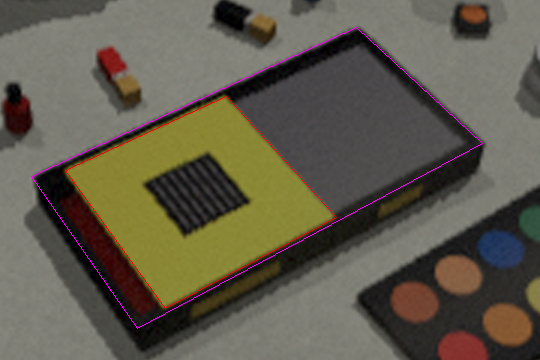

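Call:
drive_tool:
  targets: [-60.5, -45.5, 7, 0, 0, -19.4, -60.5, -45.5, 7, 0, 0, -19.4, -60.5, -45.5, 7, 0, 0, -19.4, -60.5, -45.5, 7, 0, 0, -19.4, -60.5, -45.5, 7, 0, 0, -19.4, -60.5, -45.5, 7, 0, 0, -19.4, -60.5, -45.5, 7, 0, 0, -19.4, -60.5, -45.5, 7, 0, 0, -19.4, -60.5, -45.5, 7, 0, 0, -19.4, -60.5, -45.5, 7, 0, 0, -19.4, -60.5, -45.5, 7, 0, 0, -19.4, -60.5, -45.5, 7, 0, 0, -19.4]
  grip: 1

```text
time: 1.1
position: [0.4855, 0.1671, 0.1764]
tool_rot: [0.009, 1.0, 0.0, -0.0]
ft_force: [0.8, 1.0, -0.4]
grip_width: 0.0152
```

```bash
python3 -c "
from h import *
plan(*B(0,19),.06,89)"
```

```text
pos [0.4855 0.1671 0.1764] psi 89.0->89.0 shift cm [-14.24 -22.19  11.63] turn [ 0. -0.  0.] F [ 0.8  1.  -0.4] w 0.0152 t 1.1
```

Call:
drive_tool:
  targets: [-14.2, -22.2, 2, 0, 0, 0, -14.2, -22.2, 2, 0, 0, 0, -14.2, -22.2, 2, 0, 0, 0, -14.2, -22.2, 2, 0, 0, 0, -14.2, -22.2, 2, 0, 0, 0, -14.2, -22.2, 2, 0, 0, 0, -14.2, -22.2, 11, 0, 0, 0, -14.2, -22.2, 11, 0, 0, 0, -14.2, -22.2, 11, 0, 0, 0, -14.2, -22.2, 11, 0, 0, 0, -14.2, -22.2, 11, 0, 0, 0]

```text
time: 2.02
position: [0.6228, -0.0548, 0.0669]
tool_rot: [0.008, 1.0, 0.0, -0.001]
ft_force: [-0.2, -0.6, 2.0]
grip_width: 0.0005
```

```bash
python3 -c "
from h import *
plan(*B(0,19),.04,89)"
```

```text
pos [ 0.6228 -0.0548  0.0669] psi 89.0->89.0 shift cm [-0.12 -0.23  2.68] turn [ 0.  -0.1  0. ] F [-0.2 -0.6  2. ] w 0.0005 t 2.0
```

Call:
drive_tool:
  targets: [0, -0.2, 1.5, 0, 0, 0, 0, -0.2, 2.2, 0, 0, 0, 0, -0.2, 2.5, 0, 0, 0, 0, -0.2, 2.7, 0, 0, 0, 0, -0.2, 2.8, 0, 0, 0, 0, -0.2, 2.8, 0, 0, 0]

```text
time: 2.52
position: [0.6235, -0.0571, 0.0396]
tool_rot: [0.008, 1.0, -0.0, 0.001]
ft_force: [0.3, 0.1, 0.5]
grip_width: 0.0004
```

Call:
drive_tool:
  targets: [0, 0, 0.1, 0, 0, 0, 0, 0, 0.2, 0, 0, 0, 0, 0, 0.2, 0, 0, 0]

```text
time: 2.77
position: [0.624, -0.0574, 0.039]
tool_rot: [0.009, 1.0, -0.0, 0.001]
ft_force: [-1.7, 0.1, 9.9]
grip_width: 0.0003
```

Call:
drive_tool:
  targets: [0, 0.8, 0.03, 0, 0, 0, 0, 2.2, 0.03, 0, 0, 0, 0, 3.6, 0.03, 0, 0, 0, 0, 5.0, 0.03, 0, 0, 0, 0, 6.4, 0.03, 0, 0, 0, 0, 7.8, 0.03, 0, 0, 0]

```text
time: 3.27
position: [0.6268, 0.0202, 0.0389]
tool_rot: [0.009, 1.0, -0.001, 0.003]
ft_force: [-0.3, -1.6, 8.5]
grip_width: 0.0003
```

Call:
drive_tool:
  targets: [0, 1.4, 0.03, 0, 0, 0, 0, 2.8, 0.03, 0, 0, 0, 0, 4.2, 0.03, 0, 0, 0, 0, 5.6, 0.03, 0, 0, 0, 0, 6.8, 0.03, 0, 0, 0, 0, 7.6, 0.03, 0, 0, 0, 0, 7.9, 0.03, 0, 0, 0, 0, 7.9, 0.03, 0, 0, 0, 0, 7.9, 0.03, 0, 0, 0]

```text
time: 4.02
position: [0.6283, 0.1006, 0.0389]
tool_rot: [0.009, 1.0, 0.0, 0.003]
ft_force: [-0.1, 2.2, 9.7]
grip_width: 0.0005
```

```bash
python3 -c "
from h import *
p,d=robot.camera('scene');cv2.imwrite('pics/s1.png',p[:,:,::-1])
p,d=robot.camera('top');cv2.imwrite('pics/t1.png',p[:,:,::-1])
print(toB(robot.get_obs()['position']))"
```

```text
[  1.63796314 176.63943112]
```

View pics/s1.png

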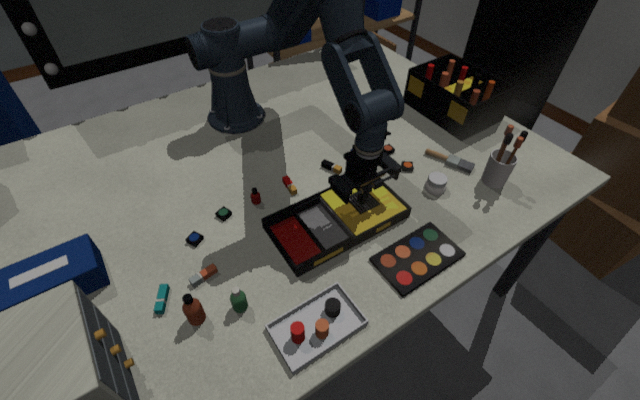

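View pics/t1.png

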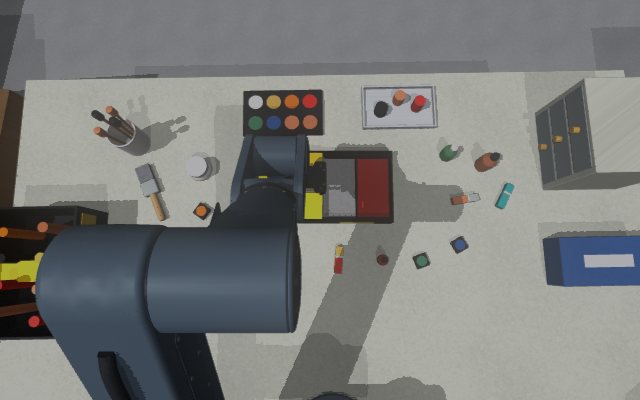

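```bash
python3 -c "
from h import *
plan(.4363,.1301,.10,112)"
```

```text
pos [0.6283 0.1004 0.0389] psi 89.0->112.0 shift cm [19.21  2.64 -6.22] turn [ -0.    0.4 -23. ] F [0.7 1.2 9.8] w 0.0005 t 4.1
```

Call:
drive_tool:
  targets: [0, 0, -3, 0, 0, 0, 0, 0, -6.2, 0, 0, 0]

```text
time: 4.28
position: [0.624, 0.0997, 0.0972]
tool_rot: [0.009, 1.0, 0.0, -0.003]
ft_force: [0.3, 0.6, -0.0]
grip_width: 0.0007
```

Call:
drive_tool:
  targets: [19.2, 2.6, 0, 0, 0, -23, 19.2, 2.6, 0, 0, 0, -23, 19.2, 2.6, 0, 0, 0, -23, 19.2, 2.6, 0, 0, 0, -23, 19.2, 2.6, 0, 0, 0, -23, 19.2, 2.6, 0, 0, 0, -23, 19.2, 2.6, 0, 0, 0, -23, 19.2, 2.6, 0, 0, 0, -23]
  grip: -0.15
  squeeze: 15

```text
time: 4.95
position: [0.4363, 0.129, 0.0988]
tool_rot: [-0.191, 0.982, -0.0, 0.002]
ft_force: [1.1, -0.1, 0.5]
grip_width: 0.0451
```

```bash
python3 -c "
from h import *
plan(.4363,.1301,.004,112)
p,d=robot.camera('scene');cv2.imwrite('pics/s2.png',cv2.resize(p[120:280,200:440,::-1],None,fx=3,fy=3))"
```

```text
pos [0.4363 0.129  0.0988] psi 112.0->112.0 shift cm [-0.01  0.12  9.48] turn [-0.1  0.2  0. ] F [ 1.1 -0.1  0.5] w 0.0451 t 5.0
```

View pics/s2.png

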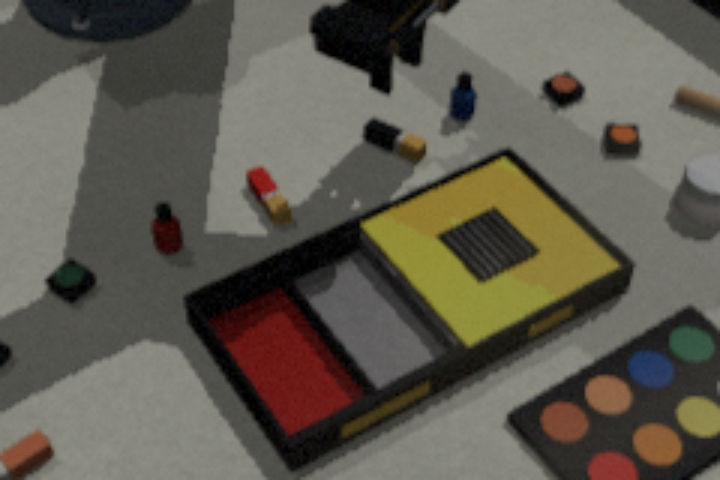

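Call:
drive_tool:
  targets: [0, 0.1, 4, 0, 0, 0, 0, 0.1, 8, 0, 0, 0, 0, 0.1, 9.4, 0, 0, 0, 0, 0.1, 9.4, 0, 0, 0, 0, 0.1, 9.4, 0, 0, 0]

```text
time: 5.42
position: [0.4357, 0.1295, 0.0029]
tool_rot: [-0.191, 0.982, -0.0, 0.0]
ft_force: [0.5, 0.5, -0.8]
grip_width: 0.0499
```

Call:
drive_tool:
  targets: [0, 0, 0, 0, 0, 0, 0, 0, 0, 0, 0, 0, 0, 0, 0, 0, 0, 0, 0, 0, 0, 0, 0, 0, 0, 0, 0, 0, 0, 0, 0, 0, 0, 0, 0, 0]
  grip: 1
  squeeze: 15

```text
time: 5.92
position: [0.4342, 0.1298, 0.0045]
tool_rot: [-0.191, 0.982, -0.0, 0.0]
ft_force: [1.4, 0.2, 2.1]
grip_width: 0.02
```

Call:
drive_tool:
  targets: [0, 0, -4, 0, 0, 0, 0, 0, -8, 0, 0, 0, 0, 0, -8, 0, 0, 0]

```text
time: 6.17
position: [0.4371, 0.1302, 0.0884]
tool_rot: [-0.191, 0.982, -0.001, 0.005]
ft_force: [0.7, -0.6, -0.0]
grip_width: 0.0198
```

```bash
python3 -c "
from h import *
plan(*B(48,-45),.09,179)"
```

```text
pos [0.4371 0.1302 0.0884] psi 112.0->-1.0 shift cm [-12.2  -32.15   0.05] turn [  0.4   0.5 113. ] F [ 0.7 -0.6 -0. ] w 0.0198 t 6.2
```

Call:
drive_tool:
  targets: [-1, -3, 0, 0, 0, 7, -2, -6, 0, 0, 0, 14, -3, -9, 0, 0, 0, 21, -4, -12, 0, 0, 0, 28, -5.5, -15, 0, 0, 0, 35, -7, -18, 0, 0, 0, 42, -8.5, -21, 0, 0, 0, 49, -10, -25, 0, 0, 0, 56, -11, -28, 0, 0, 0, 63, -12, -32, 0, 0, 0, 70, -12.2, -32.1, 0, 0, 0, 77, -12.2, -32.1, 0, 0, 0, 84]

```text
time: 7.17
position: [0.6692, -0.125, 0.0838]
tool_rot: [0.519, 0.855, 0.0, 0.001]
ft_force: [-1.1, 0.7, 0.4]
grip_width: 0.0199
```

Call:
drive_tool:
  targets: [0, 0, 0, 0, 0, 7, 0, 0, 0, 0, 0, 14, 0, 0, 0, 0, 0, 21, 0, 0, 0, 0, 0, 28, 0, 0, 0, 0, 0, 29, 0, 0, 0, 0, 0, 29]

```text
time: 7.67
position: [0.667, -0.1219, 0.0838]
tool_rot: [0.712, 0.702, -0.0, -0.0]
ft_force: [-0.0, 0.1, -0.2]
grip_width: 0.0198
```

```bash
python3 -c "
from h import *
plan(*B(48,-45),.01,-1)
p,d=robot.camera('scene');cv2.imwrite('pics/s3.png',cv2.resize(p[120:280,200:440,::-1],None,fx=3,fy=3))"
```

```text
pos [ 0.667  -0.1219  0.0838] psi -0.9->-1.0 shift cm [-0.01  0.39  7.38] turn [-0.  -0.   0.1] F [-0.   0.1 -0.2] w 0.0198 t 7.7
```

View pics/s3.png

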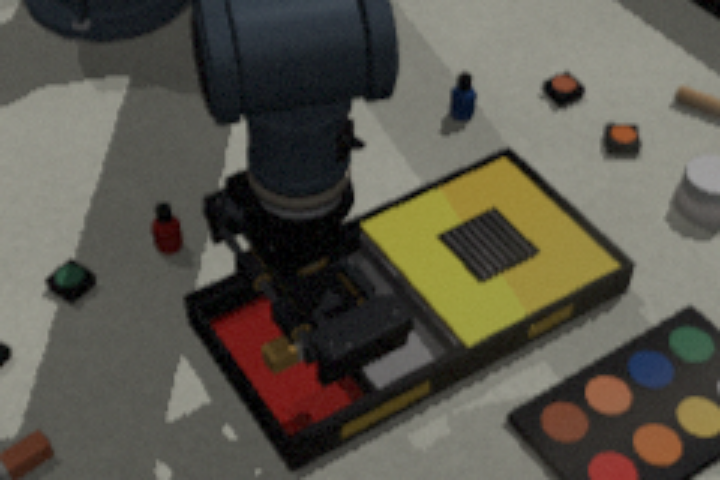

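Call:
drive_tool:
  targets: [0, 0.4, 2, 0, 0, 0, 0, 0.4, 4, 0, 0, 0, 0, 0.4, 5.5, 0, 0, 0, 0, 0.4, 6.5, 0, 0, 0, 0, 0.4, 7, 0, 0, 0, 0, 0.4, 7.2, 0, 0, 0, 0, 0.4, 7.2, 0, 0, 0]

```text
time: 8.3
position: [0.6714, -0.1222, 0.0121]
tool_rot: [0.713, 0.701, -0.0, 0.0]
ft_force: [-0.3, -0.1, 0.3]
grip_width: 0.0197
```

Call:
drive_tool:
  targets: [0, 0, 0, 0, 0, 0, 0, 0, 0, 0, 0, 0, 0, 0, 0, 0, 0, 0, 0, 0, 0, 0, 0, 0]
  grip: 0.36

```text
time: 8.63
position: [0.6719, -0.1223, 0.013]
tool_rot: [0.713, 0.701, 0.0, 0.001]
ft_force: [0.3, -0.3, -0.2]
grip_width: 0.0274
```

Call:
drive_tool:
  targets: [0, 0, -2, 0, 0, 0, 0, 0, -6, 0, 0, 0, 0, 0, -8, 0, 0, 0]

```text
time: 8.88
position: [0.6727, -0.1225, 0.0954]
tool_rot: [0.713, 0.701, 0.001, 0.002]
ft_force: [1.0, -0.1, 0.8]
grip_width: 0.0278
```

```bash
python3 -c "
from h import *
p,d=robot.camera('scene');cv2.imwrite('pics/s4.png',cv2.resize(p[120:280,200:440,::-1],None,fx=3,fy=3))
plan(.4345,-.0253,.09,-6.6)
"
```

```text
pos [ 0.6754 -0.1234  0.0996] psi -1.0->-6.6 shift cm [  9.4  -24.26   0.66] turn [0.6 0.2 5.6] F [1.2 0.5 2.6] w 0.0281 t 8.9
```

View pics/s4.png

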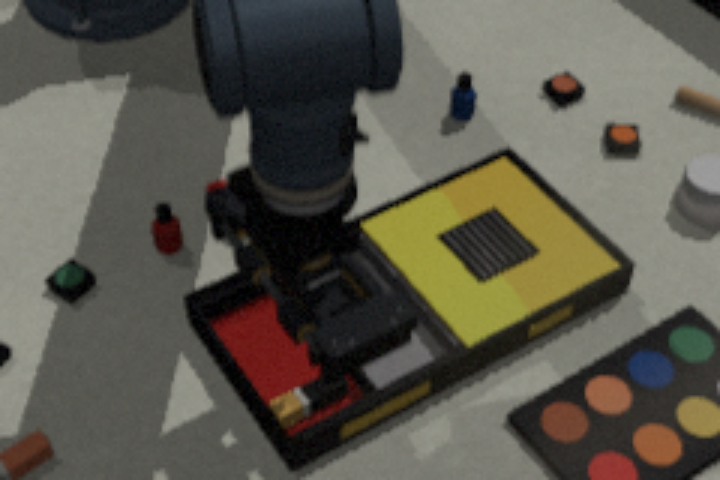

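Call:
drive_tool:
  targets: [1, -3, 0, 0, 0, -7, 2, -6, 0, 0, 0, -14, 3, -9, 0, 0, 0, -21, 4, -12, 0, 0, 0, -28, 5, -15, 0, 0, 0, -35, 6, -18, 0, 0, 0, -42, 7, -21, 0, 0, 0, -49, 8.5, -23, 0, 0, 0, -56, 9.4, -24, 0, 0, 0, -63, 9.4, -24, 0, 0, 0, -70, 9.4, -24, 0, 0, 0, -77, 9.4, -24, 0, 0, 0, -84.4]
  grip: -0.15

```text
time: 9.93
position: [0.4331, -0.0238, 0.0926]
tool_rot: [0.056, 0.998, -0.0, 0.001]
ft_force: [-0.2, -0.3, 0.2]
grip_width: 0.0502
```

```bash
python3 -c "
from h import *
p,d=robot.camera('top');cv2.imwrite('pics/t2.png',p[:,:,::-1])
p,d=robot.camera('scene');cv2.imwrite('pics/s5.png',p[:,:,::-1])
plan(.4345,-.0253,.004,83.4)
"
```

```text
pos [ 0.4334 -0.0241  0.0925] psi 83.2->83.4 shift cm [-0.12 -0.11  8.85] turn [-0.   0.1 -0.2] F [ 0.   0.3 -0.4] w 0.0500 t 10.0
```

View pics/s5.png

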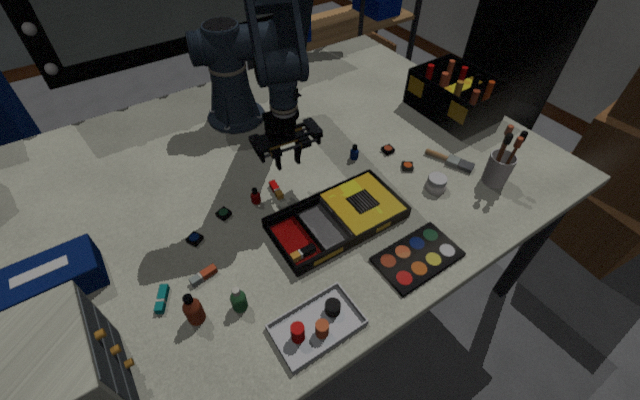

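```bash
python3 -c "
from h import *
im=cv2.imread('pics/s5.png');c=cv2.resize(im[150:230,230:330],None,fx=7,fy=7,interpolation=cv2.INTER_CUBIC);cv2.imwrite('pics/c5.png',c)
im=cv2.imread('pics/t2.png');c=cv2.resize(im[200:300,280:440],None,fx=5,fy=5,interpolation=cv2.INTER_CUBIC);cv2.imwrite('pics/c5t.png',c)
"
```

```text
(no output)
```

View pics/c5.png

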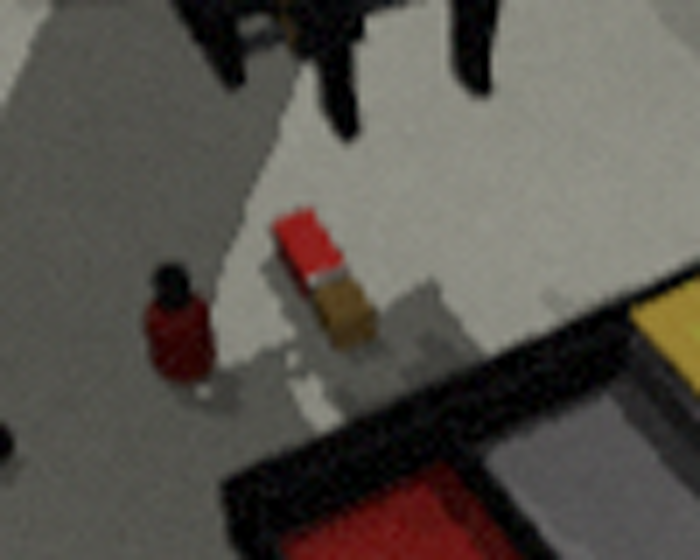

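View pics/c5t.png

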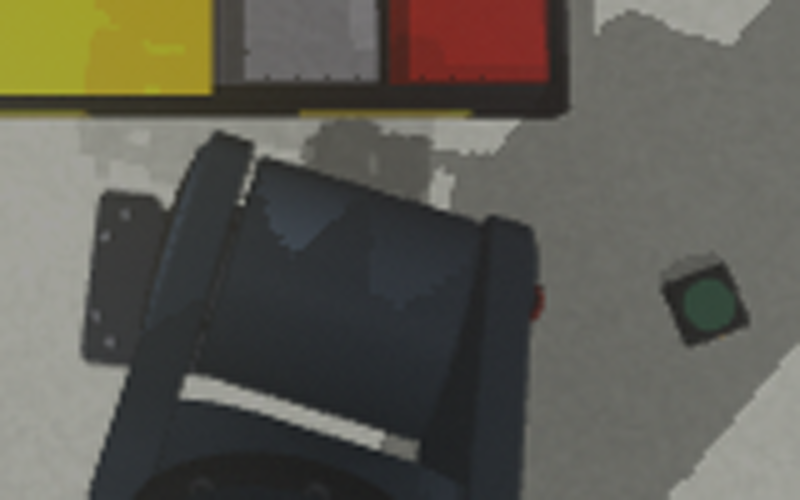

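```bash
cat >> h.py <<'E'
def locate(name,u0,u1,v0,v1,zmin=.007,zmax=.03,zc=None):
    p,d=robot.camera(name);W=cloud(name,d)
    m=np.zeros((400,640),bool);m[v0:v1,u0:u1]=1
    m&=(W[...,2]>zmin)&(W[...,2]<zmax)&(d>0)
    n,l,s,c=cv2.connectedComponentsWithStats(m.astype(np.uint8))
    for i in range(1,n):
        if s[i][4]<25: continue
        w=W[l==i];zt=np.percentile(w[:,2],90);t=w[w[:,2]>zt-.004]
        r=cv2.minAreaRect((t[:,:2]*1000).astype(np.float32))
        print(c[i].round(),s[i][4],"zt %.3f"%zt,[np.round(x,1) for x in r],p[l==i].mean(0).astype(int))
    return p,d,W
E
python3 -c "
from h import *
locate('scene',262,292,176,205)"
```

```text
[276. 189.] 148 zt 0.023 [array([429.6, -67.9]), array([18.8, 73.3]), np.float64(83.9)] [99 50 37]
```

```bash
python3 -c "
from h import *
d=np.load('pics/scene0.npy');W=cloud('scene',d)
m=(W[...,2]>.007)&(W[...,2]<.03);l=cv2.connectedComponentsWithStats(m.astype(np.uint8));n,l,s,c=l
for i in range(1,n):
  if not 40<s[i][4]<400: continue
  w=W[l==i];zt=np.percentile(w[:,2],90);t=w[w[:,2]>zt-.004]
  r=cv2.minAreaRect((t[:,:2]*1000).astype(np.float32));print(c[i].round(),zt.round(3),[np.round(x,1) for x in r])
plan(.4296,-.0679+.0,.004,83.9)
"
```

```text
[300.   3.] 0.021 [array([-776.2,  776.1]), array([ 91.5, 104.7]), np.float64(58.8)]
[619.   6.] 0.027 [array([ 251.4, 2231. ]), array([200. ,  34.3]), np.float64(1.7)]
[463.  95.] 0.026 [array([386.7, 807. ]), array([29.2, 10.2]), np.float64(4.6)]
[630.  97.] 0.028 [array([ 756.7, 1333.6]), array([66.1, 18.5]), np.float64(1.8)]
[387. 148.] 0.02 [array([469.6, 338.3]), array([32.6, 34.7]), np.float64(89.8)]
[353. 155.] 0.027 [array([441.5, 217.5]), array([23.3,  6. ]), np.float64(45.6)]
[331. 165.] 0.023 [array([437.4, 131.8]), array([71. , 22.1]), np.float64(20.8)]
[407. 165.] 0.02 [array([569.7, 335.5]), array([34. , 34.3]), np.float64(53.1)]
[492. 182.] 0.028 [array([768.9, 501.1]), array([70., 30.]), np.float64(23.1)]
[289. 184.] 0.023 [array([435.5, -24.5]), array([20.6, 70.4]), np.float64(82.9)]
[434. 188.] 0.026 [array([691.3, 334. ]), array([57.7, 31. ]), np.float64(35.5)]
[256. 200.] 0.028 [array([ 440.8, -140.6]), array([23.6,  8.3]), np.float64(68.4)]
[223. 212.] 0.019 [array([ 428.8, -239.5]), array([35.3, 34.6]), np.float64(21.3)]
[284. 242.] 0.012 [array([ 613.2, -145.2
[... 386 characters left out ...]
8.] 0.027 [array([ 723. , -325.8]), array([33. , 12.1]), np.float64(76.4)]
[198. 319.] 0.028 [array([ 695.7, -417.1]), array([15. , 38.2]), np.float64(5.6)]
[332. 313.] 0.027 [array([ 850.5, -156.2]), array([31.9, 10.6]), np.float64(56.0)]
[121. 344.] 0.028 [array([ 659.2, -576.3]), array([83.3,  2. ]), np.float64(1.4)]
[321. 335.] 0.027 [array([ 878.3, -203.4]), array([28.5, 11. ]), np.float64(60.8)]
[298. 339.] 0.027 [array([ 859.1, -252. ]), array([29. , 12.9]), np.float64(70.0)]
[133. 384.] 0.028 [array([ 755.1, -576.2]), array([67.7,  1. ]), np.float64(0.1)]
pos [ 0.4333 -0.0241  0.0925] psi 83.0->83.9 shift cm [-0.16 -4.39  8.85] turn [-0.   0.1 -0.9] F [-0.7 -0.2 -0.3] w 0.0501 t 10.1
```

Call:
drive_tool:
  targets: [0, -3, 0, 0, 0, -0.7, 0, -4.4, 2, 0, 0, -0.7, 0, -4.4, 6, 0, 0, -0.7, 0, -4.4, 8.5, 0, 0, -0.7, 0, -4.4, 8.8, 0, 0, -0.7, 0, -4.4, 8.8, 0, 0, -0.7, 0, -4.4, 8.8, 0, 0, -0.7]

```text
time: 10.67
position: [0.428, -0.0677, 0.0047]
tool_rot: [0.054, 0.999, -0.0, 0.0]
ft_force: [0.2, -0.2, 0.2]
grip_width: 0.05
```

Call:
drive_tool:
  targets: [0, 0, 0, 0, 0, 0, 0, 0, 0, 0, 0, 0, 0, 0, 0, 0, 0, 0, 0, 0, 0, 0, 0, 0, 0, 0, 0, 0, 0, 0, 0, 0, 0, 0, 0, 0]
  grip: 1

```text
time: 11.17
position: [0.428, -0.0677, 0.0046]
tool_rot: [0.053, 0.999, -0.0, 0.0]
ft_force: [0.2, 1.1, 5.2]
grip_width: 0.0201
```

Call:
drive_tool:
  targets: [0, 0, -4, 0, 0, 0, 0, 0, -8, 0, 0, 0, 0, 0, -8, 0, 0, 0]

```text
time: 11.42
position: [0.4304, -0.0686, 0.0882]
tool_rot: [0.053, 0.999, -0.001, 0.004]
ft_force: [0.4, 0.2, -1.3]
grip_width: 0.0203
```

```bash
python3 -c "
from h import *
plan(*B(0,-45),.08,-1)"
```

```text
pos [ 0.4304 -0.0686  0.0882] psi 83.9->-1.0 shift cm [-19.68  -3.18   0.99] turn [ 0.2  0.5 84.9] F [ 0.4  0.2 -1.3] w 0.0203 t 11.4
```

Call:
drive_tool:
  targets: [-2, 0, 0, 0, 0, 7, -4, -0.5, 0, 0, 0, 14, -6, -1, 0, 0, 0, 21, -8, -1.5, 0, 0, 0, 28, -10, -2, 0, 0, 0, 35, -12, -2.5, 0, 0, 0, 42, -14, -3, 0, 0, 0, 49, -16, -3.2, 0, 0, 0, 56, -18, -3.2, 0, 0, 0, 63, -19.7, -3.2, 0, 0, 0, 70, -19.7, -3.2, 0, 0, 0, 77, -19.7, -3.2, 0, 0, 0, 84.7]

```text
time: 12.42
position: [0.621, -0.1206, 0.0837]
tool_rot: [0.711, 0.703, 0.0, 0.0]
ft_force: [-0.5, 0.3, -1.4]
grip_width: 0.02
```

Call:
drive_tool:
  targets: [0, 0, 0, 0, 0, 0, 0, 0, 0, 0, 0, 0]

```text
time: 12.58
position: [0.6197, -0.1203, 0.0837]
tool_rot: [0.708, 0.706, -0.0, -0.001]
ft_force: [0.2, 0.6, 0.0]
grip_width: 0.0198
```

```bash
python3 -c "
from h import *
plan(*B(0,-45),.012,-1)"
```

```text
pos [ 0.6197 -0.1203  0.0837] psi -0.1->-1.0 shift cm [-0.09  0.32  7.17] turn [-0.1 -0.   0.9] F [0.2 0.6 0. ] w 0.0198 t 12.6
```

Call:
drive_tool:
  targets: [-0.1, 0.3, 2, 0, 0, 0.9, -0.1, 0.3, 4, 0, 0, 0.9, -0.1, 0.3, 5.5, 0, 0, 0.9, -0.1, 0.3, 6.5, 0, 0, 0.9, -0.1, 0.3, 7, 0, 0, 0.9, -0.1, 0.3, 7.2, 0, 0, 0.9, -0.1, 0.3, 7.2, 0, 0, 0.9]

```text
time: 13.17
position: [0.6232, -0.1216, 0.0121]
tool_rot: [0.714, 0.7, -0.0, -0.0]
ft_force: [-0.9, 0.5, -1.4]
grip_width: 0.02
```

Call:
drive_tool:
  targets: [0, 0, 0, 0, 0, 0, 0, 0, 0, 0, 0, 0, 0, 0, 0, 0, 0, 0, 0, 0, 0, 0, 0, 0]
  grip: 0.36

```text
time: 13.5
position: [0.6237, -0.1217, 0.0129]
tool_rot: [0.714, 0.7, 0.0, 0.001]
ft_force: [0.2, 0.5, -0.8]
grip_width: 0.0274
```

Call:
drive_tool:
  targets: [0, 0, -3, 0, 0, 0, 0, 0, -7, 0, 0, 0, 0, 0, -9, 0, 0, 0, 0, 0, -9, 0, 0, 0]

```text
time: 13.83
position: [0.6271, -0.1228, 0.108]
tool_rot: [0.714, 0.7, 0.002, 0.005]
ft_force: [1.0, -0.7, 0.5]
grip_width: 0.028
```

```bash
python3 -c "
from h import *
p,d=robot.camera('scene');cv2.imwrite('pics/s6.png',cv2.resize(p[120:320,180:440,::-1],None,fx=3,fy=3))
plan(.5882,-.3649,.10,8.6)
"
```

```text
pos [ 0.6254 -0.1223  0.1055] psi -1.2->8.6 shift cm [-24.33  -3.23   0.59] turn [ 0.4  0.2 -9.8] F [ 0.1 -0.1 -0.7] w 0.0279 t 13.9
```

View pics/s6.png

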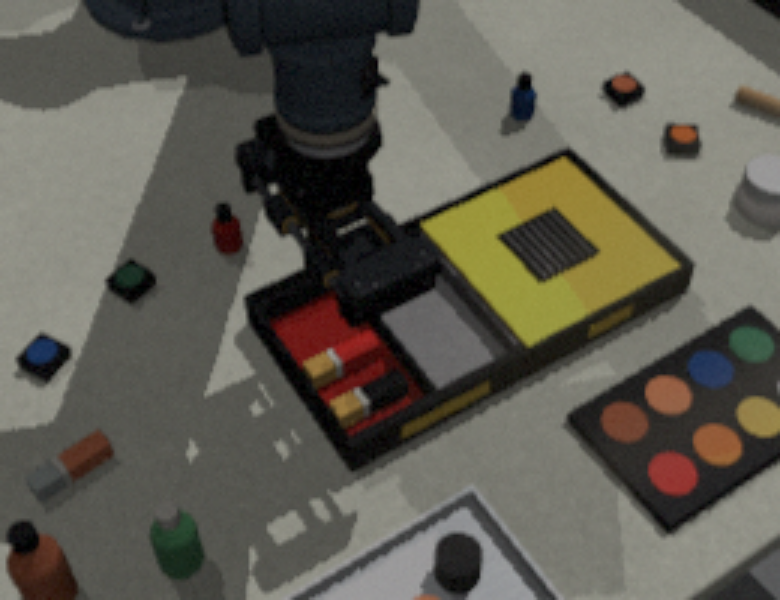

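Call:
drive_tool:
  targets: [-4, -0.5, 0, 0, 0, -4, -8, -1, 0, 0, 0, -9.8, -12, -1.6, 0, 0, 0, -9.8, -16, -2, 0, 0, 0, -9.8, -20, -2.6, 0, 0, 0, -9.8, -24.3, -3.2, 0, 0, 0, -9.8, -24.3, -3.2, 0, 0, 0, -9.8, -24.3, -3.2, 0, 0, 0, -9.8]
  grip: -0.05

```text
time: 14.55
position: [0.5845, -0.3664, 0.1004]
tool_rot: [0.654, 0.757, -0.0, -0.001]
ft_force: [-0.8, 0.5, 0.2]
grip_width: 0.0458
```

```bash
python3 -c "
from h import *
locate('scene',185,220,260,290)
plan(.5882,-.3649,.006,8.8)
p,d=robot.camera('scene');cv2.imwrite('pics/s7.png',cv2.resize(p[180:350,130:290,::-1],None,fx=4,fy=4))
"
```

```text
[202. 274.] 285 zt 0.023 [array([ 589.6, -363.8]), array([21.3, 69.8]), np.float64(8.5)] [91 68 57]
pos [ 0.5847 -0.364   0.1003] psi 8.5->8.8 shift cm [-0.17  0.35  9.43] turn [-0.1 -0.2 -0.3] F [-0.5 -0.4 -0.3] w 0.0456 t 14.6
```

View pics/s7.png

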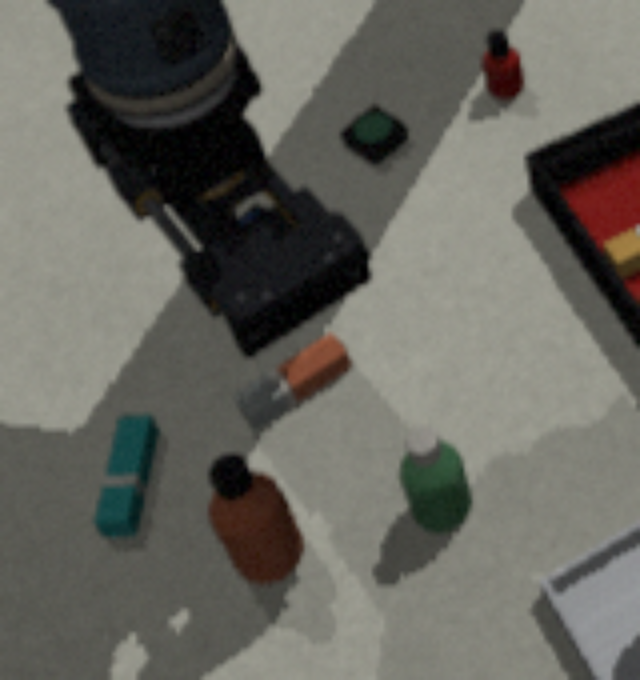

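Call:
drive_tool:
  targets: [0, 0.3, 2, 0, 0, 0, 0, 0.3, 5, 0, 0, 0, 0, 0.3, 7.5, 0, 0, 0, 0, 0.3, 9, 0, 0, 0, 0, 0.3, 9.4, 0, 0, 0, 0, 0.3, 9.4, 0, 0, 0]

```text
time: 15.15
position: [0.5887, -0.3612, 0.0065]
tool_rot: [0.651, 0.759, 0.0, -0.002]
ft_force: [-0.2, -0.4, 0.5]
grip_width: 0.0456
```

Call:
drive_tool:
  targets: [0, 0, 0, 0, 0, 0, 0, 0, 0, 0, 0, 0, 0, 0, 0, 0, 0, 0, 0, 0, 0, 0, 0, 0, 0, 0, 0, 0, 0, 0, 0, 0, 0, 0, 0, 0]
  grip: 1

```text
time: 15.65
position: [0.5896, -0.3639, 0.0093]
tool_rot: [0.652, 0.758, 0.0, 0.001]
ft_force: [-0.7, 0.9, 4.4]
grip_width: 0.0196
```

Call:
drive_tool:
  targets: [0, 0, -3, 0, 0, 0, 0, 0, -7, 0, 0, 0, 0, 0, -9, 0, 0, 0, 0, 0, -9, 0, 0, 0]

```text
time: 15.98
position: [0.5923, -0.3661, 0.1044]
tool_rot: [0.652, 0.758, -0.0, 0.006]
ft_force: [0.8, -0.2, 0.7]
grip_width: 0.02
```

```bash
python3 -c "
from h import *
plan(*B(-48,-45),.08,-1)
p,d=robot.camera('scene');cv2.imwrite('pics/s8.png',cv2.resize(p[180:350,130:330,::-1],None,fx=4,fy=4))"
```

```text
pos [ 0.5923 -0.3661  0.1044] psi 8.6->-1.0 shift cm [24.58  1.93  2.24] turn [0.5 0.5 9.6] F [ 0.8 -0.2  0.7] w 0.0200 t 16.0
```

View pics/s8.png

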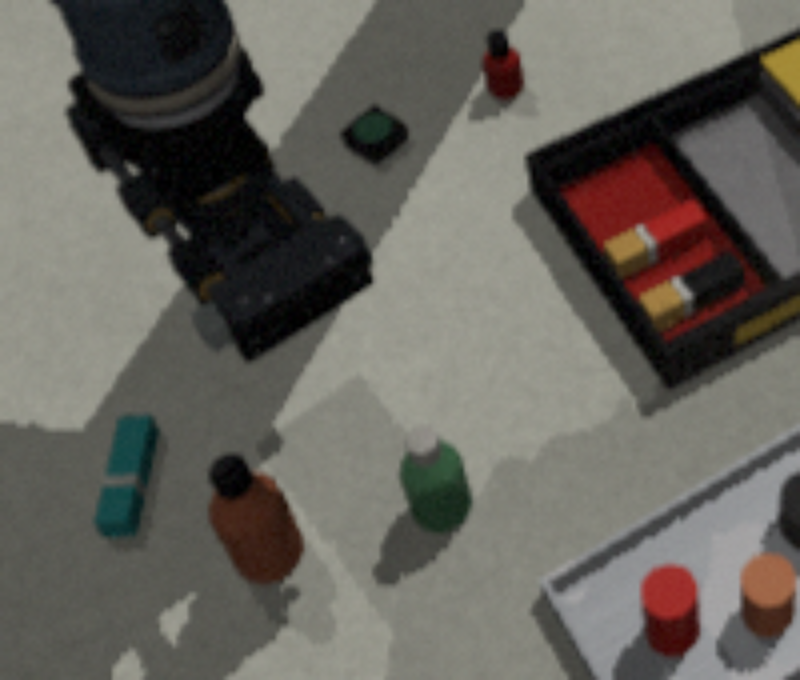

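Call:
drive_tool:
  targets: [4, 0.3, 0, 0, 0, 5, 8, 0.6, 0, 0, 0, 9.6, 12, 0.9, 0, 0, 0, 9.6, 16, 1.2, 0, 0, 0, 9.6, 20, 1.5, 0, 0, 0, 9.6, 23, 1.8, 0, 0, 0, 9.6, 24.5, 1.9, 2, 0, 0, 9.6, 24.5, 1.9, 2, 0, 0, 9.6, 24.5, 1.9, 2, 0, 0, 9.6]

```text
time: 16.78
position: [0.5695, -0.117, 0.0763]
tool_rot: [0.712, 0.702, -0.001, -0.002]
ft_force: [0.9, -0.6, -0.1]
grip_width: 0.0197
```

```bash
python3 -c "
from h import *
plan(*B(-48,-45),.0165,-1)"
```

```text
pos [ 0.5695 -0.117   0.0763] psi -0.9->-1.0 shift cm [-0.34  0.57  5.97] turn [-0.3 -0.1  0.1] F [ 0.9 -0.6 -0.1] w 0.0197 t 16.8
```

Call:
drive_tool:
  targets: [-0.3, 0.5, 0, 0, 0, 0, -0.3, 0.5, 2, 0, 0, 0, -0.3, 0.5, 3, 0, 0, 0, -0.3, 0.5, 3, 0, 0, 0]

```text
time: 17.12
position: [0.5751, -0.1226, 0.0462]
tool_rot: [0.714, 0.7, -0.001, -0.002]
ft_force: [-0.2, -0.4, -0.6]
grip_width: 0.0194
```

```bash
python3 -c "
from h import *
plan(*B(-48,-45),.0165,-1)"
```

```text
pos [ 0.5751 -0.1226  0.0462] psi -1.1->-1.0 shift cm [ 0.22 -0.02  2.97] turn [-0.2 -0.1 -0.1] F [-0.2 -0.4 -0.6] w 0.0194 t 17.1
```

Call:
drive_tool:
  targets: [0.1, 0, 1.2, 0, 0, 0, 0.1, 0, 2, 0, 0, 0, 0.1, 0, 2.6, 0, 0, 0, 0.1, 0, 2.9, 0, 0, 0, 0.1, 0, 2.9, 0, 0, 0]

```text
time: 17.53
position: [0.5757, -0.1202, 0.0183]
tool_rot: [0.713, 0.701, -0.0, -0.001]
ft_force: [0.2, 0.9, -0.0]
grip_width: 0.0199
```

Call:
drive_tool:
  targets: [0, 0, 0, 0, 0, 0, 0, 0, 0, 0, 0, 0, 0, 0, 0, 0, 0, 0, 0, 0, 0, 0, 0, 0]
  grip: 0.36

```text
time: 17.87
position: [0.5766, -0.1204, 0.0196]
tool_rot: [0.713, 0.701, 0.0, 0.0]
ft_force: [-0.7, 0.9, -0.2]
grip_width: 0.0274
```

Call:
drive_tool:
  targets: [0, 0, -3, 0, 0, 0, 0, 0, -6, 0, 0, 0, 0, 0, -9, 0, 0, 0, 0, 0, -9, 0, 0, 0]

```text
time: 18.2
position: [0.5802, -0.1218, 0.1151]
tool_rot: [0.713, 0.701, 0.002, 0.005]
ft_force: [0.6, -0.3, 0.8]
grip_width: 0.0276
```

```bash
python3 -c "
from h import *
p,d=robot.camera('scene');cv2.imwrite('pics/s9.png',cv2.resize(p[120:320,180:440,::-1],None,fx=3,fy=3))
plan(.4278,-.2394,.09,18.7);plan(.4278,-.2394,.09,108.7)
"
```

```text
pos [ 0.5788 -0.1213  0.1128] psi -1.0->18.7 shift cm [-12.06 -14.92   2.2 ] turn [  0.4   0.2 -19.7] F [-0.1  0.2  0.2] w 0.0277 t 18.2
pos [ 0.5788 -0.1213  0.1128] psi -1.0->-71.3 shift cm [-12.06 -14.92   2.2 ] turn [ 0.5 -0.1 70.3] F [-0.1  0.2  0.2] w 0.0277 t 18.2
```

View pics/s9.png

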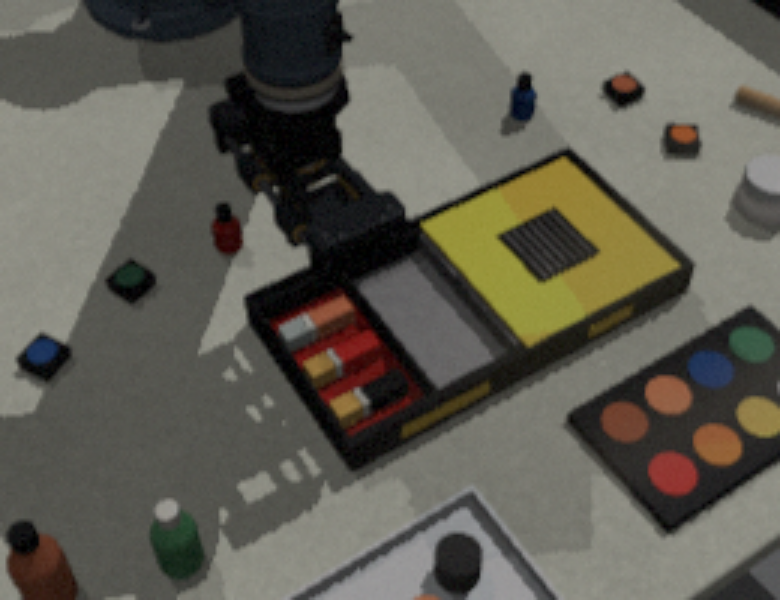

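Call:
drive_tool:
  targets: [-2, -2.5, 0, 0, 0, 7, -4, -5, 0, 0, 0, 14, -6, -7.5, 0, 0, 0, 21, -8, -10, 0, 0, 0, 28, -10, -12.5, 0, 0, 0, 35, -12, -14.9, 1, 0, 0, 42, -12, -14.9, 2, 0, 0, 49, -12, -14.9, 2, 0, 0, 56, -12, -14.9, 2, 0, 0, 63, -12, -14.9, 2, 0, 0, 70.3, -12, -14.9, 2, 0, 0, 70.3]
  grip: -0.15

```text
time: 19.17
position: [0.4245, -0.2374, 0.0883]
tool_rot: [0.987, 0.161, -0.001, -0.001]
ft_force: [-0.1, -0.9, -0.3]
grip_width: 0.0498
```

```bash
python3 -c "
from h import *
p,d,W=locate('scene',180,242,195,255);cv2.imwrite('pics/s10.png',cv2.resize(p[120:320,130:390,::-1],None,fx=3,fy=3))
plan(.4278,-.2394,.004,-71.3)
"
```

```text
[223. 212.] 141 zt 0.019 [array([ 428.8, -239.1]), array([35.2, 34.2]), np.float64(20.4)] [21 29 24]
[194. 237.] 164 zt 0.019 [array([ 468.1, -340.9]), array([33.9, 34.7]), np.float64(27.3)] [17 23 33]
pos [ 0.4246 -0.2374  0.0884] psi -71.2->-71.3 shift cm [0.24 0.3  8.44] turn [-0.1  0.   0.1] F [-0.4  0.3 -0.8] w 0.0500 t 19.2
```

View pics/s10.png

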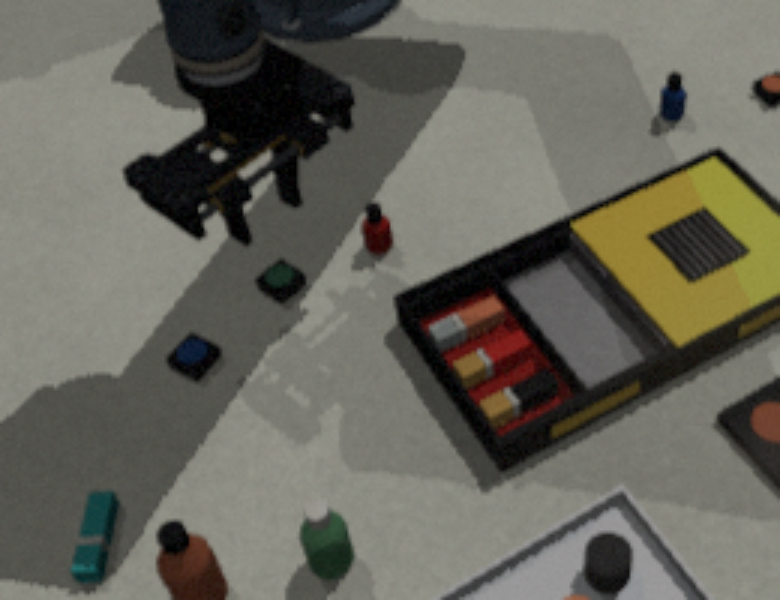

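Call:
drive_tool:
  targets: [0.2, 0.2, 3, 0, 0, 0, 0.2, 0.2, 6, 0, 0, 0, 0.2, 0.2, 8.2, 0, 0, 0, 0.2, 0.2, 8.3, 0, 0, 0, 0.2, 0.2, 8.3, 0, 0, 0]

```text
time: 19.63
position: [0.4268, -0.2381, 0.005]
tool_rot: [0.987, 0.164, -0.001, -0.001]
ft_force: [0.3, -0.7, 0.1]
grip_width: 0.05
```

Call:
drive_tool:
  targets: [0, 0, 0, 0, 0, 0, 0, 0, 0, 0, 0, 0, 0, 0, 0, 0, 0, 0, 0, 0, 0, 0, 0, 0, 0, 0, 0, 0, 0, 0]
  grip: 1

```text
time: 20.05
position: [0.4284, -0.2396, 0.0074]
tool_rot: [0.987, 0.163, 0.001, 0.001]
ft_force: [0.2, 0.5, 6.5]
grip_width: 0.0334
```

Call:
drive_tool:
  targets: [0, 0, -4, 0, 0, 0, 0, 0, -8, 0, 0, 0, 0, 0, -8, 0, 0, 0]

```text
time: 20.3
position: [0.4307, -0.2414, 0.0912]
tool_rot: [0.987, 0.163, 0.003, 0.004]
ft_force: [0.5, -0.2, 0.1]
grip_width: 0.0335
```

```bash
python3 -c "
from h import *
plan(*B(58.5,44),.09,-91)"
```

```text
pos [ 0.4307 -0.2414  0.0912] psi -71.3->-91.0 shift cm [ 30.57 -11.62   0.17] turn [ 0.5 -0.4 19.7] F [ 0.5 -0.2  0.1] w 0.0335 t 20.3
```

Call:
drive_tool:
  targets: [4, -1.5, 0, 0, 0, 5, 8, -3, 0, 0, 0, 10, 12, -4.5, 0, 0, 0, 15, 16, -6, 0, 0, 0, 19.7, 20, -7.5, 0, 0, 0, 19.7, 24, -9, 0, 0, 0, 19.7, 27.5, -10.5, 0, 0, 0, 19.7, 30.5, -11.6, 0, 0, 0, 19.7, 30.5, -11.6, 3, 0, 0, 19.7, 30.5, -11.6, 4, 0, 0, 19.7, 30.5, -11.6, 4, 0, 0, 19.7, 30.5, -11.6, 4, 0, 0, 19.7]

```text
time: 21.3
position: [0.6773, -0.0316, 0.045]
tool_rot: [1.0, -0.009, -0.002, -0.0]
ft_force: [0.3, -0.2, -0.3]
grip_width: 0.0336
```

```bash
python3 -c "
from h import *
plan(*B(58.5,44),.0145,-91)"
```

```text
pos [ 0.6773 -0.0316  0.045 ] psi -91.0->-91.0 shift cm [0.57 0.16 3.05] turn [-0.   0.2 -0. ] F [ 0.3 -0.2 -0.3] w 0.0336 t 21.3
```

Call:
drive_tool:
  targets: [0.4, 0.1, 1, 0, 0, 0, 0.4, 0.1, 1.8, 0, 0, 0, 0.4, 0.1, 2.5, 0, 0, 0, 0.4, 0.1, 3, 0, 0, 0, 0.4, 0.1, 3, 0, 0, 0]

```text
time: 21.72
position: [0.6821, -0.0326, 0.0147]
tool_rot: [1.0, -0.009, -0.001, -0.0]
ft_force: [-0.3, 0.9, -0.2]
grip_width: 0.0334
```

Call:
drive_tool:
  targets: [0, 0, 0, 0, 0, 0, 0, 0, 0, 0, 0, 0, 0, 0, 0, 0, 0, 0, 0, 0, 0, 0, 0, 0]
  grip: 0.08

```text
time: 22.05
position: [0.6837, -0.0324, 0.0167]
tool_rot: [1.0, -0.009, 0.0, 0.0]
ft_force: [-0.2, -1.1, -0.5]
grip_width: 0.0394
```

```bash
python3 -c "
from h import *
print(toB(robot.get_obs()['position']))"
```

```text
[59.3783739  44.84197613]
```

Call:
drive_tool:
  targets: [0, 0, -3, 0, 0, 0, 0, 0, -6, 0, 0, 0, 0, 0, -8, 0, 0, 0, 0, 0, -8, 0, 0, 0]

```text
time: 22.38
position: [0.6873, -0.033, 0.102]
tool_rot: [1.0, -0.008, 0.005, 0.001]
ft_force: [1.1, -0.5, -0.6]
grip_width: 0.0398
```

```bash
python3 -c "
from h import *
p,d=robot.camera('scene');cv2.imwrite('pics/s11.png',cv2.resize(p[120:320,180:440,::-1],None,fx=3,fy=3))
locate('scene',180,215,225,255)
plan(.467,-.342,.09,-60.3)
"
```

```text
[194. 238.] 168 zt 0.019 [array([ 468.8, -341.4]), array([35.1, 33.8]), np.float64(25.2)] [31 41 57]
pos [ 0.684  -0.0324  0.0975] psi -91.0->-60.3 shift cm [-21.18  31.32   0.72] turn [  0.1  -0.1 -30.7] F [-0.8  0.1 -1.1] w 0.0398 t 22.5
```

View pics/s11.png

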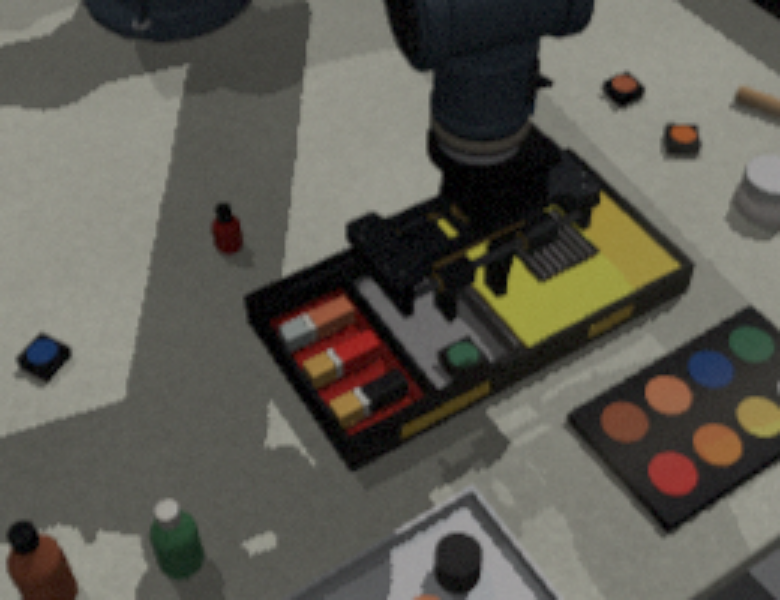

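Call:
drive_tool:
  targets: [-2.3, 3.4, 0, 0, 0, -5, -4.6, 6.8, 0, 0, 0, -10, -6.9, 10.2, 0, 0, 0, -15, -9.2, 13.6, 0, 0, 0, -20, -11.5, 17, 0, 0, 0, -25, -13.8, 20.4, 0, 0, 0, -29, -16.1, 23.8, 0, 0, 0, -29, -18.4, 27.2, 0, 0, 0, -29, -20.3, 30, 0, 0, 0, -29, -21.2, 31.3, 1, 0, 0, -29, -21.2, 31.3, 2, 0, 0, -29, -21.2, 31.3, 2, 0, 0, -29]
  grip: -0.15

```text
time: 23.48
position: [0.4636, -0.3406, 0.0732]
tool_rot: [0.971, 0.241, -0.001, -0.003]
ft_force: [0.2, 0.2, 0.0]
grip_width: 0.0499
```

```bash
python3 -c "
from h import *
plan(.4672,-.3418,.004,-62)
"
```

```text
pos [ 0.4636 -0.3406  0.0732] psi -62.1->-62.0 shift cm [0.27 0.32 6.91] turn [-0.4  0.1 -0.1] F [0.2 0.2 0. ] w 0.0499 t 23.5
```

Call:
drive_tool:
  targets: [0.2, 0.2, 2, 0, 0, 0, 0.2, 0.2, 5, 0, 0, 0, 0.2, 0.2, 6.7, 0, 0, 0, 0.2, 0.2, 6.9, 0, 0, 0, 0.2, 0.2, 6.9, 0, 0, 0]

```text
time: 23.9
position: [0.4684, -0.3401, 0.0056]
tool_rot: [0.97, 0.243, -0.001, -0.002]
ft_force: [-0.0, -0.2, 0.2]
grip_width: 0.0502
```

Call:
drive_tool:
  targets: [0, 0, 0, 0, 0, 0, 0, 0, 0, 0, 0, 0, 0, 0, 0, 0, 0, 0, 0, 0, 0, 0, 0, 0, 0, 0, 0, 0, 0, 0]
  grip: 1

```text
time: 24.32
position: [0.4694, -0.3429, 0.0084]
tool_rot: [0.97, 0.242, 0.001, 0.001]
ft_force: [-0.1, 1.0, 5.2]
grip_width: 0.0339
```

Call:
drive_tool:
  targets: [0, 0, -4, 0, 0, 0, 0, 0, -8, 0, 0, 0, 0, 0, -8, 0, 0, 0]

```text
time: 24.57
position: [0.4721, -0.346, 0.0934]
tool_rot: [0.97, 0.242, 0.003, 0.006]
ft_force: [1.5, -0.9, 0.2]
grip_width: 0.0341
```

```bash
python3 -c "
from h import *
plan(*B(19.5,44),.09,-91)"
```

```text
pos [ 0.4721 -0.346   0.0934] psi -62.0->-91.0 shift cm [ 29.89 -19.61   0.2 ] turn [ 0.6 -0.4 29. ] F [ 1.5 -0.9  0.2] w 0.0341 t 24.6
```

Call:
drive_tool:
  targets: [3.3, -2.2, 0, 0, 0, 5, 6.6, -4.3, 0, 0, 0, 10, 9.9, -6.5, 0, 0, 0, 15, 13.2, -8.7, 0, 0, 0, 20, 16.5, -10.9, 0, 0, 0, 25, 19.8, -13, 0, 0, 0, 29, 23.1, -15.2, 0, 0, 0, 29, 26.4, -17.4, 0, 0, 0, 29, 29, -19, 0, 0, 0, 29, 29.9, -19.6, 2, 0, 0, 29, 29.9, -19.6, 3, 0, 0, 29, 29.9, -19.6, 3, 0, 0, 29]

```text
time: 25.57
position: [0.6381, -0.0281, 0.0545]
tool_rot: [1.0, -0.008, -0.003, -0.0]
ft_force: [-1.1, -0.9, -1.2]
grip_width: 0.0338
```

Call:
drive_tool:
  targets: [0, 0, 0, 0, 0, 0]

```text
time: 25.65
position: [0.639, -0.0297, 0.0561]
tool_rot: [1.0, -0.009, -0.002, -0.0]
ft_force: [-0.5, 0.5, -0.2]
grip_width: 0.0334
```

```bash
python3 -c "
from h import *
plan(*B(19.5,44),.0155,-91)"
```

```text
pos [ 0.639  -0.0297  0.0561] psi -91.0->-91.0 shift cm [0.5  0.27 4.06] turn [-0.   0.2 -0. ] F [-0.5  0.5 -0.2] w 0.0334 t 25.6
```

Call:
drive_tool:
  targets: [0.3, 0.15, 1, 0, 0, 0, 0.3, 0.15, 2.2, 0, 0, 0, 0.3, 0.15, 3.3, 0, 0, 0, 0.3, 0.15, 4, 0, 0, 0, 0.3, 0.15, 4, 0, 0, 0]

```text
time: 26.07
position: [0.6424, -0.031, 0.0151]
tool_rot: [1.0, -0.009, -0.001, -0.0]
ft_force: [-0.3, -0.1, -0.5]
grip_width: 0.034
```

```bash
python3 -c "
from h import *
plan(*B(19.5,44),.0155,-91);print(toB(robot.get_obs()['position']))"
```

```text
pos [ 0.6424 -0.031   0.0151] psi -91.0->-91.0 shift cm [ 0.15  0.15 -0.04] turn [-0.   0.2 -0. ] F [-0.3 -0.1 -0.5] w 0.0340 t 26.1
[18.02643902 45.46488087]
```

Call:
drive_tool:
  targets: [0, 0, 0, 0, 0, 0, 0, 0, 0, 0, 0, 0, 0, 0, 0, 0, 0, 0, 0, 0, 0, 0, 0, 0]
  grip: 0.08

```text
time: 26.4
position: [0.6439, -0.0306, 0.0177]
tool_rot: [1.0, -0.009, 0.0, 0.0]
ft_force: [0.7, -0.1, 1.2]
grip_width: 0.0395
```

Call:
drive_tool:
  targets: [0, 0, -3, 0, 0, 0, 0, 0, -6, 0, 0, 0, 0, 0, -8, 0, 0, 0, 0, 0, -8, 0, 0, 0]

```text
time: 26.73
position: [0.6473, -0.0312, 0.1026]
tool_rot: [1.0, -0.008, 0.005, 0.001]
ft_force: [0.7, 0.2, 0.0]
grip_width: 0.0401
```

```bash
python3 -c "
from h import *
p,d=robot.camera('scene');cv2.imwrite('pics/s12.png',cv2.resize(p[120:320,180:440,::-1],None,fx=3,fy=3))
locate('scene',370,425,135,180)
plan(.4691,.3381,.10,-94.3);plan(.5676,.3355,.1,-34.7)
"
```

```text
[387. 148.] 96 zt 0.020 [array([469.5, 338.9]), array([32.9, 35.7]), np.float64(88.4)] [71 49 41]
[407. 165.] 104 zt 0.020 [array([570.5, 336.4]), array([31.5, 34. ]), np.float64(55.2)] [86 59 43]
pos [ 0.6442 -0.0306  0.0985] psi -91.0->85.7 shift cm [-18.14 -36.57  -0.22] turn [   0.2    0.  -176.7] F [-0.3  0.1 -0.6] w 0.0404 t 26.8
pos [ 0.6442 -0.0306  0.0985] psi -91.0->-34.7 shift cm [ -8.28 -36.47  -0.19] turn [  0.1  -0.1 -56.3] F [-0.3  0.1 -0.6] w 0.0404 t 26.8
```

View pics/s12.png

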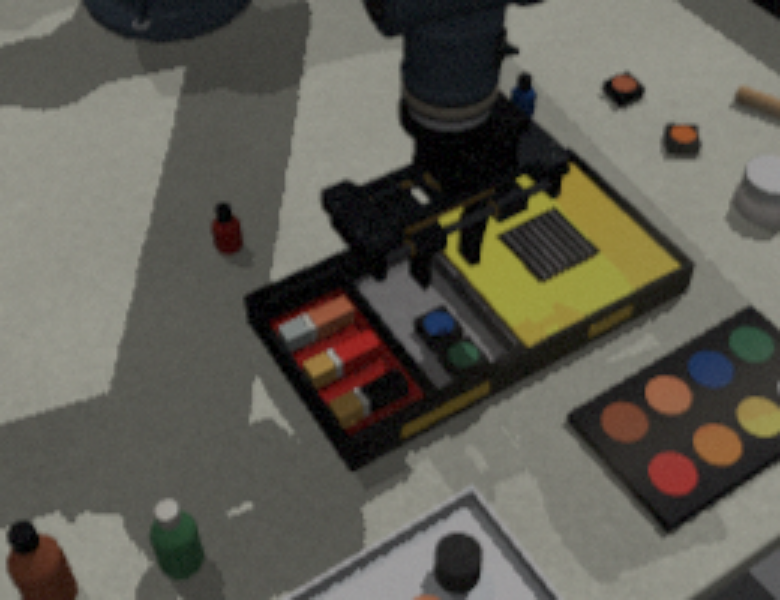

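```bash
cat > cb.py <<'E'
from h import *
def bay(tag):
    p,d=robot.camera('scene');W=cloud('scene',d)
    cv2.imwrite(f'pics/{tag}.png',cv2.resize(p[190:270,260:360,::-1],None,fx=7,fy=7,interpolation=cv2.INTER_CUBIC))
    o,w=box();c,s=np.cos(np.radians(w)),np.sin(np.radians(w))
    dx,dy=W[...,0]-o[0],W[...,1]-o[1];bx=(c*dx+s*dy)*1000;by=(-s*dx+c*dy)*1000
    m=(abs(bx)<79)&(by>5)&(by<84)&(W[...,2]>.012)&(W[...,2]<.05)
    hsv=cv2.cvtColor(p,cv2.COLOR_RGB2HSV)
    n,l,st,ce=cv2.connectedComponentsWithStats(m.astype(np.uint8))
    for i in range(1,n):
        k=l==i
        if k.sum()<20: continue
        print(ce[i].round(),k.sum(),"bx %.0f..%.0f by %.0f..%.0f"%(bx[k].min(),bx[k].max(),by[k].min(),by[k].max()),"z pct",np.percentile(W[...,2][k],[10,50,90,99]).round(4))
    ml=(abs(bx)<79)&(by<-5)&(by>-86)&(W[...,2]>.012)&(W[...,2]<.05)
    n,l,st,ce=cv2.connectedComponentsWithStats(ml.astype(np.uint8))
    for i in range(1,n):
        k=l==i
        if k.sum()<20: continue
        print("lip",ce[i].round(),k.sum(),"bx %.0f..%.0f by %.0f..%.0f"%(bx[k].min(),bx[k].max(),by[k].min(),by[k].max()),"z",np.percentile(W[...,2][k],[50,90,99]).round(4))
    # coloured discs
    mm=m&(hsv[...,1]>90)&(hsv[...,2]>45)
    n,l,st,ce=cv2.connectedComponentsWithStats(mm.astype(np.uint8))
    for i in range(1,n):
        k=l==i
        if k.sum()<8: continue
        print("disc",ce[i].round(),k.sum(),"b %.1f %.1f z %.4f"%(bx[k].mean(),by[k].mean(),W[...,2][k].mean()),p[k].mean(0).astype(int))
E
python3 -c "
from cb import *
bay('b1')"
```

```text
[329. 233.] 305 bx -0..75 by 28..71 z pct [0.0186 0.0234 0.0257 0.0275]
lip [285. 227.] 227 bx -57..-35 by -80..-11 z [0.0266 0.0293 0.0321]
lip [294. 238.] 235 bx -11..12 by -80..-11 z [0.0265 0.0291 0.0305]
lip [303. 251.] 249 bx 39..61 by -82..-12 z [0.0266 0.0288 0.0306]
disc [326. 227.] 68 b 17.1 46.8 z 0.0239 [26 45 77]
disc [332. 238.] 12 b 58.0 40.9 z 0.0244 [29 48 36]
disc [337. 237.] 14 b 59.8 53.3 z 0.0239 [42 70 53]
```

View pics/b1.png

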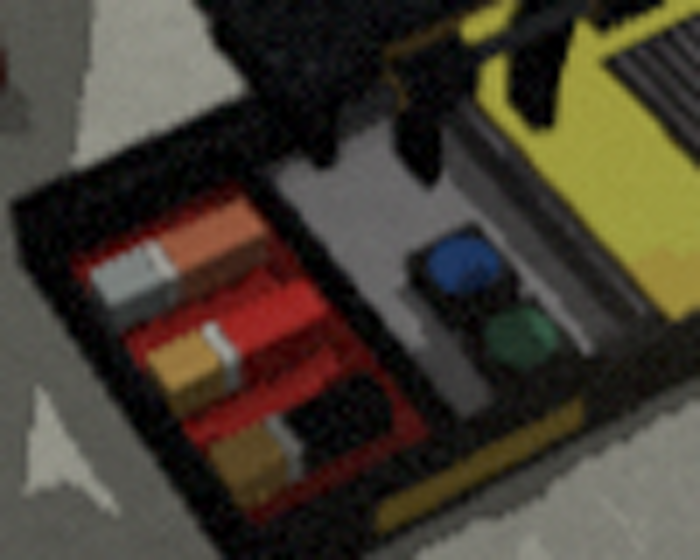

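Call:
drive_tool:
  targets: [-1.8, -3.6, 0, 0, 0, 2, -3.6, -7.2, 0, 0, 0, 2, -5.4, -10.8, 0, 0, 0, 2, -7.2, -14.4, 0, 0, 0, 2, -9, -18, 0, 0, 0, 2, -10.8, -21.6, 0, 0, 0, 2, -12.6, -25.2, 0, 0, 0, 2, -14.4, -28.8, 0, 0, 0, 2, -16.2, -32.4, 0, 0, 0, 2, -17.5, -35, 0, 0, 0, 2, -18.1, -36.6, 1, 0, 0, 2, -18.1, -36.6, 2, 0, 0, 2]
  grip: -0.15

```text
time: 27.88
position: [0.4663, 0.3415, 0.0759]
tool_rot: [1.0, -0.024, -0.001, -0.0]
ft_force: [-0.7, -0.6, -0.6]
grip_width: 0.0499
```

Call:
drive_tool:
  targets: [0, 0, 0, 0, 0, 0, 0, 0, 0, 0, 0, 0]

```text
time: 28.05
position: [0.4678, 0.3373, 0.0754]
tool_rot: [1.0, -0.026, -0.002, 0.001]
ft_force: [-0.5, -0.1, -0.8]
grip_width: 0.0499
```

```bash
python3 -c "
from h import *
plan(.4693,.3383,.006);print(robot.get_obs()['q'].round(2))
p,d,W=locate('scene',370,425,135,180);cv2.imwrite('pics/s13.png',cv2.resize(p[60:260,280:540,::-1],None,fx=3,fy=3))
"
```

```text
pos [0.4678 0.3373 0.0754] psi -93.0->-93.0 shift cm [ 0.17 -0.12  6.94] turn [ 0.1  0.2 -0. ] F [-0.5 -0.1 -0.8] w 0.0499 t 28.1
[ 0.43  0.67  1.67 -0.    0.81  2.05]
[387. 148.] 94 zt 0.020 [array([470.6, 339.1]), array([36.2, 35. ]), np.float64(88.7)] [48 34 29]
[407. 165.] 108 zt 0.020 [array([570. , 335.5]), array([32.2, 33.3]), np.float64(47.3)] [67 46 33]
```

View pics/s13.png

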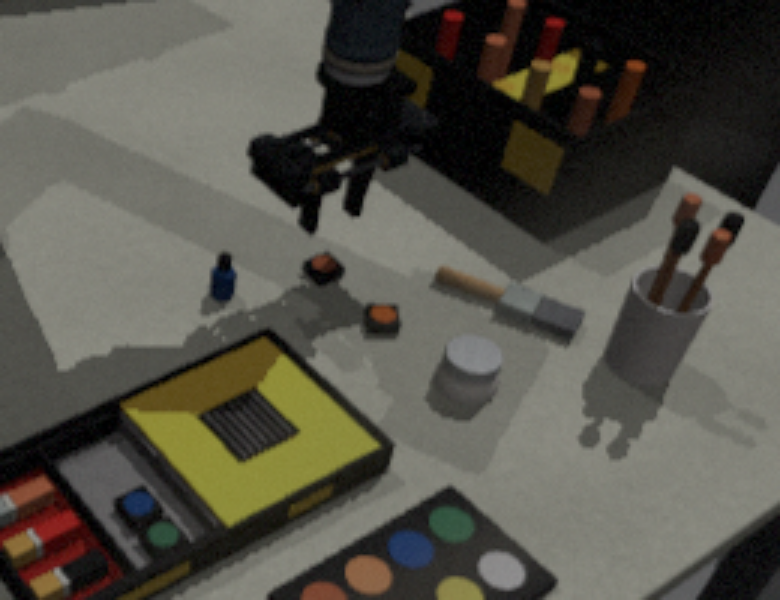

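Call:
drive_tool:
  targets: [0.1, 0, 2, 0, 0, 0, 0.1, 0, 5, 0, 0, 0, 0.1, 0, 6.8, 0, 0, 0, 0.1, 0, 7, 0, 0, 0, 0.1, 0, 7, 0, 0, 0]

```text
time: 28.52
position: [0.47, 0.3369, 0.0064]
tool_rot: [1.0, -0.027, -0.001, 0.001]
ft_force: [0.4, 0.4, 1.0]
grip_width: 0.0501
```

Call:
drive_tool:
  targets: [0, 0, 0, 0, 0, 0, 0, 0, 0, 0, 0, 0, 0, 0, 0, 0, 0, 0, 0, 0, 0, 0, 0, 0, 0, 0, 0, 0, 0, 0]
  grip: 1

```text
time: 28.93
position: [0.4709, 0.3387, 0.0085]
tool_rot: [1.0, -0.026, 0.001, -0.0]
ft_force: [-0.1, -1.5, 5.4]
grip_width: 0.0337
```

Call:
drive_tool:
  targets: [0, 0, -4, 0, 0, 0, 0, 0, -8, 0, 0, 0, 0, 0, -8, 0, 0, 0]

```text
time: 29.18
position: [0.4741, 0.3407, 0.0933]
tool_rot: [1.0, -0.026, 0.006, -0.003]
ft_force: [-0.7, 0.5, -0.4]
grip_width: 0.0338
```

```bash
python3 -c "
from h import *
plan(*B(-59.5,44),.09,-91)"
```

```text
pos [0.4741 0.3407 0.0933] psi -93.0->-91.0 shift cm [10.98 36.67  0.24] turn [-0.3 -0.6 -2. ] F [-0.7  0.5 -0.4] w 0.0338 t 29.2
```

Call:
drive_tool:
  targets: [1.1, 3.6, 0, 0, 0, -2, 2.2, 7.2, 0, 0, 0, -2, 3.3, 10.8, 0, 0, 0, -2, 4.4, 14.4, 0, 0, 0, -2, 5.5, 18, 0, 0, 0, -2, 6.6, 21.6, 0, 0, 0, -2, 7.7, 25.2, 0, 0, 0, -2, 8.8, 29, 0, 0, 0, -2, 9.8, 32.5, 0, 0, 0, -2, 10.6, 35.2, 0, 0, 0, -2, 11, 36.7, 2, 0, 0, -2, 11, 36.7, 3, 0, 0, -2]

```text
time: 30.18
position: [0.5625, -0.0377, 0.0569]
tool_rot: [1.0, -0.011, 0.002, 0.001]
ft_force: [0.3, 0.5, 0.2]
grip_width: 0.0342
```

Call:
drive_tool:
  targets: [0, 0, 0, 0, 0, 0, 0, 0, 0, 0, 0, 0, 0, 0, 0, 0, 0, 0]

```text
time: 30.43
position: [0.5602, -0.0325, 0.0574]
tool_rot: [1.0, -0.008, -0.0, -0.0]
ft_force: [0.1, -0.8, -0.2]
grip_width: 0.0335
```

```bash
python3 -c "
from h import *
plan(*B(-58,44),.0155,-91)"
```

```text
pos [ 0.5602 -0.0325  0.0574] psi -90.9->-91.0 shift cm [ 0.62 -0.14  4.19] turn [-0.   0.   0.1] F [ 0.1 -0.8 -0.2] w 0.0335 t 30.4
```

Call:
drive_tool:
  targets: [0.5, 0, 0, 0, 0, 0, 0.5, 0, 1, 0, 0, 0, 0.5, 0, 1, 0, 0, 0]

```text
time: 30.68
position: [0.5656, -0.033, 0.0464]
tool_rot: [1.0, -0.008, -0.0, -0.0]
ft_force: [-0.8, 0.6, -0.0]
grip_width: 0.0335
```

```bash
python3 -c "
from h import *
plan(*B(-58,44),.0155,-91)"
```

```text
pos [ 0.5656 -0.033   0.0464] psi -90.9->-91.0 shift cm [ 0.08 -0.19  3.09] turn [-0.   0.   0.1] F [-0.8  0.6 -0. ] w 0.0335 t 30.7
```

Call:
drive_tool:
  targets: [0, -0.1, 1, 0, 0, 0, 0, -0.1, 2, 0, 0, 0, 0, -0.1, 2.7, 0, 0, 0, 0, -0.1, 3.1, 0, 0, 0, 0, -0.1, 3.1, 0, 0, 0]

```text
time: 31.1
position: [0.5649, -0.0327, 0.0149]
tool_rot: [1.0, -0.009, -0.001, -0.0]
ft_force: [-0.1, 0.4, -1.0]
grip_width: 0.0335
```

Call:
drive_tool:
  targets: [0, 0, 0, 0, 0, 0, 0, 0, 0, 0, 0, 0, 0, 0, 0, 0, 0, 0, 0, 0, 0, 0, 0, 0]
  grip: 0.08

```text
time: 31.43
position: [0.5659, -0.033, 0.0165]
tool_rot: [1.0, -0.009, 0.0, 0.0]
ft_force: [-0.1, 0.5, -0.5]
grip_width: 0.0396
```

Call:
drive_tool:
  targets: [0, 0, -3, 0, 0, 0, 0, 0, -6, 0, 0, 0, 0, 0, -9, 0, 0, 0, 0, 0, -9, 0, 0, 0, 0, 0, -9, 0, 0, 0]

```text
time: 31.85
position: [0.5672, -0.0333, 0.1083]
tool_rot: [1.0, -0.009, 0.002, 0.001]
ft_force: [-0.7, -0.1, -0.6]
grip_width: 0.04
```

```bash
python3 -c "
from cb import *
bay('b2')
locate('scene',395,425,150,180)
plan(.568,.3355,.1,-34.7)
"
```

```text
[310. 211.] 153 bx -79..-42 by 26..65 z pct [0.0162 0.0233 0.0256 0.0299]
[329. 233.] 308 bx 0..76 by 27..63 z pct [0.0177 0.0235 0.0257 0.0278]
lip [285. 227.] 230 bx -70..-34 by -80..-9 z [0.0262 0.0288 0.0302]
lip [293. 239.] 236 bx -9..13 by -80..-11 z [0.0266 0.029  0.0307]
lip [303. 251.] 246 bx 39..60 by -82..-11 z [0.0267 0.0292 0.0306]
disc [310. 210.] 66 b -59.1 43.5 z 0.0240 [103  59  41]
disc [326. 227.] 58 b 18.5 47.6 z 0.0241 [24 42 74]
disc [334. 238.] 50 b 58.6 45.4 z 0.0245 [43 71 54]
[407. 165.] 101 zt 0.020 [array([570.6, 334.9]), array([33.5, 37.5]), np.float64(53.6)] [86 60 43]
pos [ 0.565  -0.0327  0.1059] psi -91.0->-34.7 shift cm [ -0.33 -36.82   0.59] turn [ -0.    0.  -56.3] F [-0.6  0.7 -0.4] w 0.0401 t 31.9
```

View pics/b2.png

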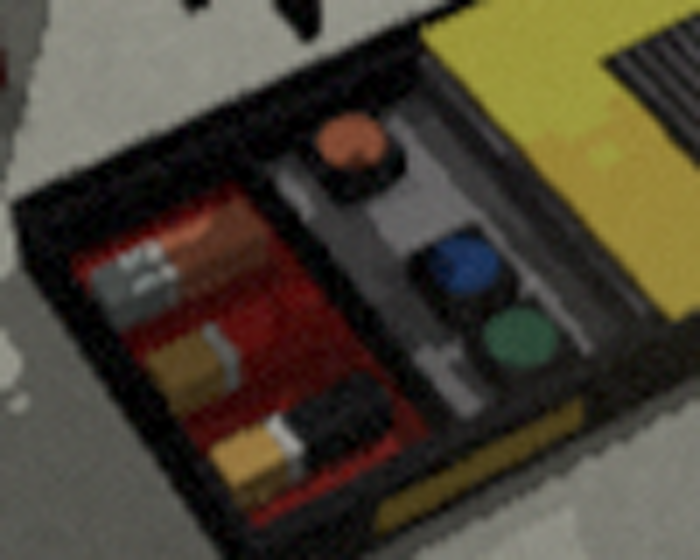

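Call:
drive_tool:
  targets: [0, -3.6, 0, 0, 0, -7, 0, -7.2, 0, 0, 0, -14, 0, -10.8, 0, 0, 0, -21, 0, -14.4, 0, 0, 0, -28, 0, -18, 0, 0, 0, -35, 0, -21.6, 0, 0, 0, -42, 0, -25.2, 0, 0, 0, -49, -0.1, -29, 0, 0, 0, -55.5, -0.2, -32.5, 0, 0, 0, -55.5, -0.3, -35.5, 0, 0, 0, -55.5, -0.3, -36.8, 1, 0, 0, -55.5, -0.3, -36.8, 2, 0, 0, -55.5]
  grip: -0.15

```text
time: 32.95
position: [0.5681, 0.3379, 0.0843]
tool_rot: [0.888, 0.46, -0.0, -0.0]
ft_force: [0.1, -0.1, 0.3]
grip_width: 0.0499
```

Call:
drive_tool:
  targets: [0, 0, 0, 0, 0, 0, 0, 0, 0, 0, 0, 0]

```text
time: 33.12
position: [0.5675, 0.3328, 0.0836]
tool_rot: [0.889, 0.458, -0.003, 0.0]
ft_force: [0.0, -0.1, -0.7]
grip_width: 0.0501
```

```bash
python3 -c "
from h import *
plan(.5683,.3353,.006,-35.5)
p,d,W=locate('scene',395,425,150,180)
"
```

```text
pos [0.5675 0.3328 0.0836] psi -35.5->-35.5 shift cm [ 0.29 -0.05  7.76] turn [-0.1  0.3 -0. ] F [ 0.  -0.1 -0.7] w 0.0501 t 33.1
[407. 165.] 102 zt 0.020 [array([571. , 334.4]), array([33.1, 34.4]), np.float64(50.9)] [68 47 34]
```

Call:
drive_tool:
  targets: [0.1, 0, 2, 0, 0, 0, 0.1, 0, 5, 0, 0, 0, 0.1, 0, 7.6, 0, 0, 0, 0.1, 0, 7.8, 0, 0, 0, 0.1, 0, 7.8, 0, 0, 0]

```text
time: 33.58
position: [0.5687, 0.3338, 0.0068]
tool_rot: [0.889, 0.457, -0.002, -0.0]
ft_force: [-0.4, 0.1, 0.8]
grip_width: 0.05
```

Call:
drive_tool:
  targets: [0, 0, 0, 0, 0, 0, 0, 0, 0, 0, 0, 0, 0, 0, 0, 0, 0, 0, 0, 0, 0, 0, 0, 0, 0, 0, 0, 0, 0, 0]
  grip: 1

```text
time: 34.0
position: [0.5708, 0.3362, 0.0101]
tool_rot: [0.889, 0.458, 0.002, 0.0]
ft_force: [-0.1, -1.1, 5.5]
grip_width: 0.034
```

Call:
drive_tool:
  targets: [0, 0, -4, 0, 0, 0, 0, 0, -8, 0, 0, 0, 0, 0, -8, 0, 0, 0]

```text
time: 34.25
position: [0.5746, 0.3383, 0.0958]
tool_rot: [0.889, 0.458, 0.007, 0.001]
ft_force: [2.0, 0.3, 0.2]
grip_width: 0.0338
```

```bash
python3 -c "
from h import *
plan(*B(-20.3,44),.09,-91)"
```

```text
pos [0.5746 0.3383 0.0958] psi -35.5->-91.0 shift cm [-28.44  23.87   0.42] turn [ 0.1 -0.9 55.5] F [2.  0.3 0.2] w 0.0338 t 34.2
```

Call:
drive_tool:
  targets: [-2.9, 2.4, 0, 0, 0, 7, -5.8, 4.8, 0, 0, 0, 14, -8.7, 7.2, 0, 0, 0, 21, -11.6, 9.6, 0, 0, 0, 28, -14.5, 12, 0, 0, 0, 35, -17.4, 14.4, 0, 0, 0, 42, -20.3, 16.9, 0, 0, 0, 49, -23.2, 19.4, 0, 0, 0, 55.5, -26, 21.8, 0, 0, 0, 55.5, -27.8, 23.3, 0, 0, 0, 55.5, -28.4, 23.9, 2, 0, 0, 55.5, -28.4, 23.9, 2, 0, 0, 55.5]

```text
time: 35.25
position: [0.5985, -0.0367, 0.0664]
tool_rot: [1.0, -0.011, -0.001, -0.0]
ft_force: [-1.1, 0.6, -1.4]
grip_width: 0.0335
```

Call:
drive_tool:
  targets: [0, 0, 0, 0, 0, 0, 0, 0, 0, 0, 0, 0, 0, 0, 0, 0, 0, 0]

```text
time: 35.5
position: [0.5994, -0.0327, 0.0688]
tool_rot: [1.0, -0.008, 0.0, -0.0]
ft_force: [0.4, 0.0, 0.1]
grip_width: 0.0339
```

```bash
python3 -c "
from h import *
plan(*B(-20.3,44),.0175,-91)
p,d=robot.camera('scene');cv2.imwrite('pics/s14.png',cv2.resize(p[190:270,260:360,::-1],None,fx=7,fy=7,interpolation=cv2.INTER_CUBIC))"
```

```text
pos [ 0.5994 -0.0327  0.0688] psi -90.9->-91.0 shift cm [ 0.46 -0.1   5.13] turn [-0.  -0.   0.1] F [0.4 0.  0.1] w 0.0339 t 35.5
```

View pics/s14.png

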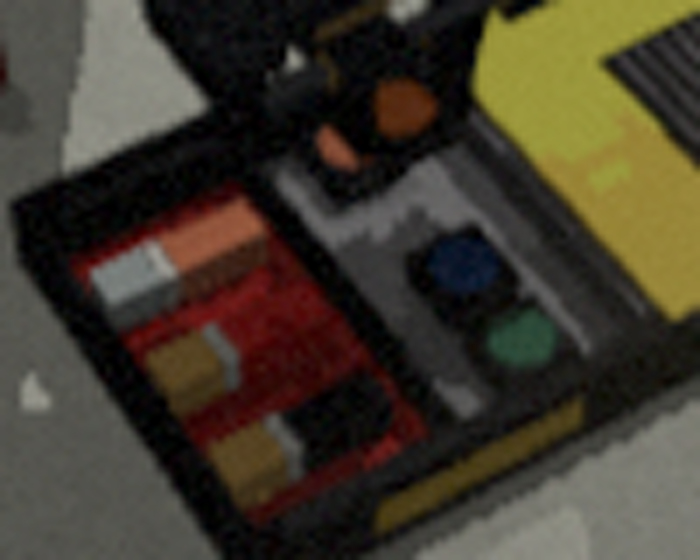

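```bash
python3 -c "
from h import *
for z in(.0747,.077): print(toB(P('scene',317.4,204.9,z)))
print(toB(robot.get_obs()['position']), toB(P('scene',260+345/7-.5,190+147/7-.5,.024)))"
```

```text
[-24.99965796  46.68689908]
[-23.26767805  45.56541925]
[-24.79822613  43.05260449] [-58.35843034  39.39666798]
```

Call:
drive_tool:
  targets: [0.4, 0, 1, 0, 0, 0, 0.4, 0, 2, 0, 0, 0, 0.4, 0, 2, 0, 0, 0, 0.4, 0, 2, 0, 0, 0]

```text
time: 35.88
position: [0.6024, -0.0335, 0.0469]
tool_rot: [1.0, -0.008, -0.001, -0.0]
ft_force: [0.1, -0.1, -0.3]
grip_width: 0.0338
```

```bash
python3 -c "
from h import *
plan(*B(-20.3,44),.0175,-91);print(toB(robot.get_obs()['position']))"
```

```text
pos [ 0.6024 -0.0335  0.0469] psi -90.9->-91.0 shift cm [ 0.17 -0.17  2.94] turn [-0.   0.2  0.1] F [ 0.1 -0.1 -0.3] w 0.0338 t 35.9
[-21.92260846  42.27121382]
```

Call:
drive_tool:
  targets: [0.1, -0.1, 1, 0, 0, 0, 0.1, -0.1, 1.8, 0, 0, 0, 0.1, -0.1, 2.4, 0, 0, 0, 0.1, -0.1, 2.9, 0, 0, 0, 0.1, -0.1, 2.9, 0, 0, 0]

```text
time: 36.3
position: [0.6033, -0.033, 0.0176]
tool_rot: [1.0, -0.009, -0.001, -0.0]
ft_force: [0.1, -0.2, -0.8]
grip_width: 0.0334
```

Call:
drive_tool:
  targets: [0, 0, 0, 0, 0, 0, 0, 0, 0, 0, 0, 0, 0, 0, 0, 0, 0, 0, 0, 0, 0, 0, 0, 0]
  grip: 0.08

```text
time: 36.63
position: [0.6047, -0.0333, 0.0196]
tool_rot: [1.0, -0.009, 0.0, 0.0]
ft_force: [0.6, 0.5, 0.4]
grip_width: 0.04
```

Call:
drive_tool:
  targets: [0, 0, -3, 0, 0, 0, 0, 0, -6, 0, 0, 0, 0, 0, -9, 0, 0, 0, 0, 0, -9, 0, 0, 0]

```text
time: 36.97
position: [0.6087, -0.034, 0.1154]
tool_rot: [1.0, -0.008, 0.006, 0.001]
ft_force: [0.0, 0.1, 0.4]
grip_width: 0.0399
```

Call:
drive_tool:
  targets: [0, -3, 0, 0, 0, 0, 0, -6, 0, 0, 0, 0, 0, -9, 0, 0, 0, 0, 0, -13.2, 0, 0, 0, 0, 0, -13.2, 0, 0, 0, 0, 0, -13.2, 0, 0, 0, 0]
  grip: 1

```text
time: 37.47
position: [0.6061, 0.1011, 0.109]
tool_rot: [1.0, -0.006, -0.0, 0.0]
ft_force: [1.0, -0.6, 0.3]
grip_width: 0.0081
```

```bash
python3 -c "
from cb import *
bay('b3')
p,d=robot.camera('top');cv2.imwrite('pics/t3.png',p[:,:,::-1])
p,d=robot.camera('scene');cv2.imwrite('pics/s15.png',p[:,:,::-1])
plan(*B(0,177),.04,-91)
"
```

```text
[322. 224.] 595 bx -79..76 by 25..69 z pct [0.0178 0.0235 0.0256 0.027 ]
lip [285. 227.] 226 bx -58..-33 by -80..-10 z [0.0266 0.0291 0.0304]
lip [294. 238.] 234 bx -10..13 by -80..-7 z [0.0263 0.0289 0.0302]
lip [303. 251.] 251 bx 38..60 by -82..-11 z [0.0265 0.0289 0.0311]
disc [310. 210.] 69 b -59.4 43.4 z 0.0239 [104  59  42]
disc [317. 218.] 69 b -20.9 43.7 z 0.0240 [119  62  30]
disc [326. 227.] 47 b 18.0 47.1 z 0.0240 [17 29 51]
disc [334. 238.] 24 b 59.1 46.2 z 0.0242 [28 47 35]
pos [0.6066 0.0979 0.109 ] psi -91.0->-91.0 shift cm [ 2.   -0.33  6.9 ] turn [ 0.  0. -0.] F [-0.7 -0.4 -0.3] w 0.0020 t 37.6
```

View pics/b3.png

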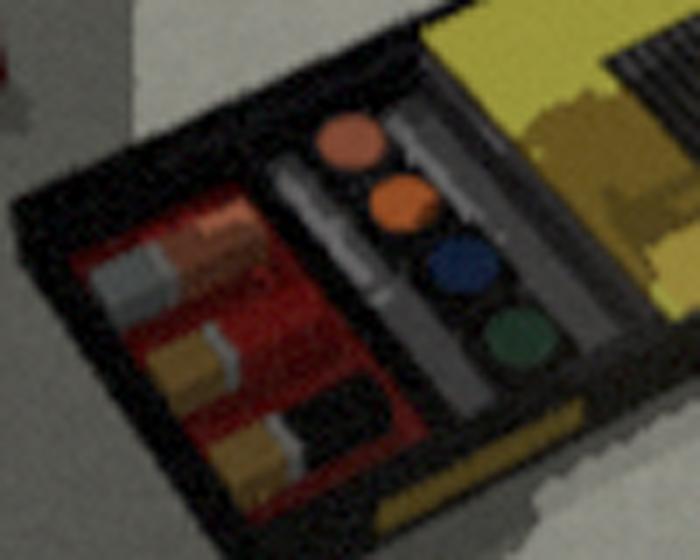

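View pics/s15.png

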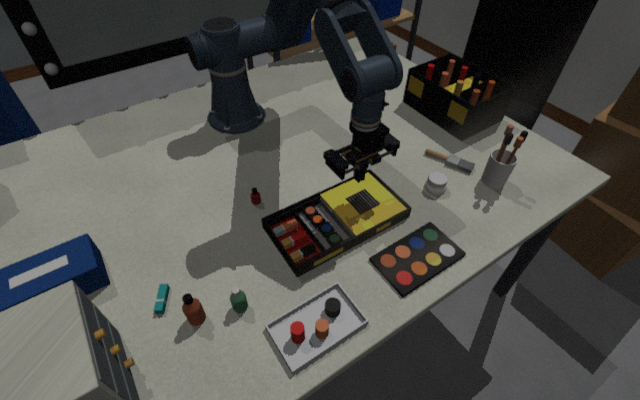

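```bash
python3 -c "
from h import *
im=cv2.imread('pics/s15.png');im=cv2.resize(im,None,fx=3,fy=3,interpolation=cv2.INTER_CUBIC)
def ov(y):
    q=np.array([(proj('scene',[*B(a,y+b),.037])+.5)*3 for a,b in((-88,-88),(88,-88),(88,88),(-88,88))]).round().astype(np.int32);return q
cv2.polylines(im,[ov(178)],True,(0,0,255),1)
cv2.imwrite('pics/ov15.png',im[480:840,750:1290])
"
```

```text
(no output)
```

View pics/ov15.png

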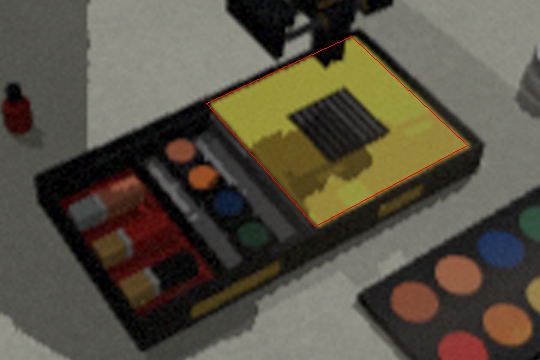

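Call:
drive_tool:
  targets: [2, 0, 3, 0, 0, 0, 2, 0, 5.5, 0, 0, 0, 2, 0, 6.3, 0, 0, 0, 2, 0, 6.7, 0, 0, 0, 2, 0, 6.7, 0, 0, 0]

```text
time: 38.03
position: [0.6255, 0.0974, 0.0413]
tool_rot: [1.0, -0.009, -0.001, 0.0]
ft_force: [0.5, 0.2, -0.3]
grip_width: 0.0005
```

Call:
drive_tool:
  targets: [0, 0, 0.2, 0, 0, 0, 0, 0, 0.3, 0, 0, 0, 0, 0, 0.3, 0, 0, 0]

```text
time: 38.28
position: [0.6271, 0.0984, 0.0402]
tool_rot: [1.0, -0.009, 0.001, 0.0]
ft_force: [0.3, 0.0, 0.8]
grip_width: 0.0005
```

Call:
drive_tool:
  targets: [0, 0, 0.2, 0, 0, 0, 0, 0, 0.3, 0, 0, 0, 0, 0, 0.3, 0, 0, 0]

```text
time: 38.53
position: [0.6277, 0.0985, 0.0389]
tool_rot: [1.0, -0.008, 0.001, 0.0]
ft_force: [-1.7, -0.7, 10.2]
grip_width: 0.0003
```

Call:
drive_tool:
  targets: [0, 0.8, 0.03, 0, 0, 0, 0, 2.0, 0.03, 0, 0, 0, 0, 3.2, 0.03, 0, 0, 0, 0, 4.4, 0.03, 0, 0, 0, 0, 5.6, 0.03, 0, 0, 0, 0, 6.8, 0.03, 0, 0, 0]

```text
time: 39.03
position: [0.6269, 0.0309, 0.0389]
tool_rot: [1.0, -0.009, 0.002, -0.0]
ft_force: [-1.3, 1.9, 11.8]
grip_width: 0.0006
```

Call:
drive_tool:
  targets: [0, 1.2, 0.02, 0, 0, 0, 0, 2.4, 0.02, 0, 0, 0, 0, 3.6, 0.02, 0, 0, 0, 0, 4.8, 0.02, 0, 0, 0, 0, 6, 0.02, 0, 0, 0, 0, 6.8, 0.02, 0, 0, 0]

```text
time: 39.53
position: [0.6256, -0.0378, 0.0389]
tool_rot: [1.0, -0.009, 0.002, -0.0]
ft_force: [-2.0, 3.0, 12.5]
grip_width: 0.0002
```

```bash
python3 -c "
from h import *
plan(*B(0,0),.039,-91);print(toB(robot.get_obs()['position']))
p,d=robot.camera('scene');cv2.imwrite('pics/s16.png',cv2.resize(p[160:280,250:430,::-1],None,fx=4,fy=4))"
```

```text
pos [ 0.6256 -0.0378  0.0389] psi -91.0->-91.0 shift cm [-0.13  3.84 -0.01] turn [-0.  -0.2 -0. ] F [-2.   3.  12.5] w 0.0002 t 39.5
[ 1.31336829 38.40668717]
```

View pics/s16.png

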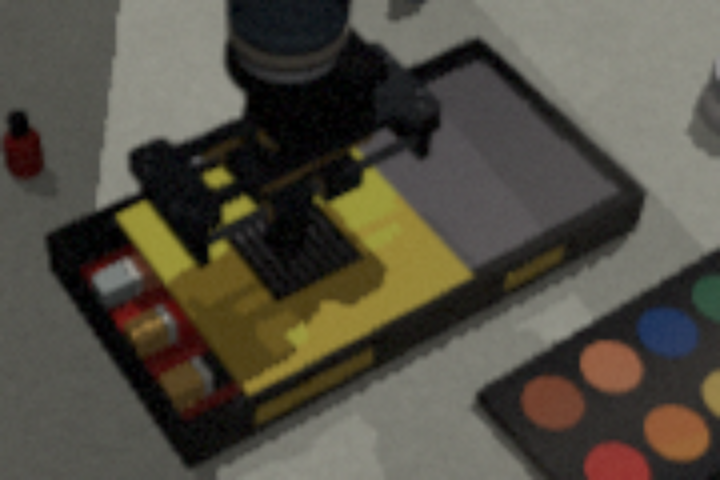

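Call:
drive_tool:
  targets: [0, 0.8, 0, 0, 0, 0, 0, 1.6, 0, 0, 0, 0, 0, 2.4, 0, 0, 0, 0, 0, 3.2, 0, 0, 0, 0, 0, 3.7, 0, 0, 0, 0, 0, 4.0, 0, 0, 0, 0, 0, 4.0, 0, 0, 0, 0]

```text
time: 40.17
position: [0.6248, -0.0779, 0.0389]
tool_rot: [1.0, -0.009, 0.002, 0.0]
ft_force: [-2.3, 0.7, 13.2]
grip_width: 0.0003
```

Call:
drive_tool:
  targets: [0, 0.1, 0, 0, 0, 0, 0, 0.2, 0, 0, 0, 0, 0, 0.2, 0, 0, 0, 0]

```text
time: 40.42
position: [0.6248, -0.0791, 0.0389]
tool_rot: [1.0, -0.009, 0.002, 0.0]
ft_force: [-1.7, 2.5, 14.2]
grip_width: 0.0007
```

```bash
python3 -c "
from h import *
print(toB(robot.get_obs()['position']))
p,d=robot.camera('scene');cv2.imwrite('pics/s17.png',cv2.resize(p[160:280,250:430,::-1],None,fx=4,fy=4))"
```

```text
[ 1.2566631  -2.90192533]
```

View pics/s17.png

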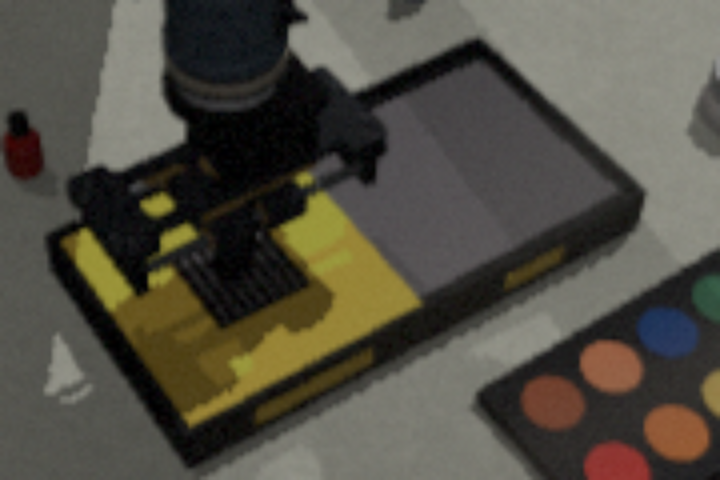

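Call:
drive_tool:
  targets: [0, 0.1, 0, 0, 0, 0, 0, 0.2, 0, 0, 0, 0, 0, 0.2, 0, 0, 0, 0, 0, 0.2, 0, 0, 0, 0]

```text
time: 40.8
position: [0.6247, -0.0808, 0.0389]
tool_rot: [1.0, -0.009, 0.002, -0.0]
ft_force: [-2.7, 3.4, 13.5]
grip_width: 0.0006
```

```bash
python3 -c "
from h import *
print(toB(robot.get_obs()['position']))
p,d=robot.camera('scene');W=cloud('scene',d)
hsv=cv2.cvtColor(p,cv2.COLOR_RGB2HSV)
# boundary yellow->deck along lines box x const at z=.037
for bx in (20,40,55,65):
    row=[]
    for by in np.arange(75,100,.5):
        u,v=proj('scene',[*B(bx,by),.037]); s=cv2.getRectSubPix(hsv,(1,1),(float(u),float(v)))[0,0]; row.append(s[1])
    row=np.array(row,float);th=(row[:6].mean()+row[-6:].mean())/2
    print(bx,np.arange(75,100,.5)[np.argmax(row<th)],row[:3],row[-3:])
"
```

```text
[ 1.2257232  -4.55692347]
20 90.0 [166. 166. 166.] [4. 5. 6.]
40 91.0 [161. 161. 161.] [8. 8. 8.]
55 90.0 [160. 160. 161.] [8. 9. 9.]
65 90.0 [159. 160. 160.] [12. 11. 10.]
```

Call:
drive_tool:
  targets: [0, 0.1, 0, 0, 0, 0, 0, 0.2, 0, 0, 0, 0, 0, 0.3, 0, 0, 0, 0, 0, 0.3, 0, 0, 0, 0]

```text
time: 41.18
position: [0.6247, -0.0809, 0.0389]
tool_rot: [1.0, -0.009, 0.002, -0.002]
ft_force: [-0.6, 10.4, 14.2]
grip_width: 0.0004
```

```bash
cat > edge.py <<'E'
from h import *
def edge():
    p,d=robot.camera('scene');hsv=cv2.cvtColor(p,cv2.COLOR_RGB2HSV)
    S=hsv[...,1].astype(np.float32)
    ys=np.arange(75,100,.25).astype(np.float32)
    for bx in (10,20,30,40,50,60,70):
        uv=np.array([proj('scene',[*B(bx,y),.037]) for y in ys],np.float32)
        r=cv2.remap(S,uv[:,:1],uv[:,1:],cv2.INTER_LINEAR)[:,0];th=(r[:20].mean()+r[-20:].mean())/2
        print(bx,ys[np.argmax(r<th)],end='; ')
    print(toB(robot.get_obs()['position']))
E
python3 -c "
from edge import *;edge()"
```

```text
10 90.75; 20 89.75; 30 90.25; 40 90.75; 50 90.5; 60 89.75; 70 90.25; [ 1.21858402 -4.71134149]
```

Call:
drive_tool:
  targets: [0, -0.2, 0, 0, 0, 0, 0, -0.3, -0.1, 0, 0, 0, 0, -0.3, -3, 0, 0, 0, 0, -0.3, -7, 0, 0, 0, 0, -0.3, -11, 0, 0, 0, 0, -0.3, -11, 0, 0, 0]

```text
time: 41.73
position: [0.6292, -0.0829, 0.1544]
tool_rot: [1.0, -0.008, 0.008, 0.002]
ft_force: [0.8, -0.0, 1.7]
grip_width: 0.0006
```

Call:
drive_tool:
  targets: [-4, 0, -3, 0, 0, 0, -8, 0, -6, 0, 0, 0, -12, 0, -8, 0, 0, 0, -16, 0, -8, 0, 0, 0, -18, 0, -8, 0, 0, 0, -18, 0, -8, 0, 0, 0, -18, 0, -8, 0, 0, 0]

```text
time: 42.32
position: [0.4417, -0.0779, 0.2263]
tool_rot: [1.0, -0.009, 0.0, 0.0]
ft_force: [-0.1, -0.5, 0.1]
grip_width: 0.0005
```

```bash
python3 -c "
from edge import *;edge()
p,d=robot.camera('scene');cv2.imwrite('pics/s18.png',p[:,:,::-1])
W=cloud('scene',d);hsv=cv2.cvtColor(p,cv2.COLOR_RGB2HSV)
m=(abs(hsv[...,0].astype(int)-28)<7)&(hsv[...,1]>120)&(W[...,2]>.03)&(W[...,2]<.06)&(abs(W[...,0]-.62)<.1)&(abs(W[...,1]+.07)<.15)
q=W[m];r=cv2.minAreaRect((q[:,:2]*1000).astype(np.float32));print(r,toB(np.array(r[0])/1000),np.percentile(q[:,2],[1,50,99]),m.sum())
for bx in(-80,0,80):
  for by in(-80,80):
    u,v=proj('scene',[*B(bx,by),.037]);print(bx,by,W[int(v+.5),int(u+.5),2].round(4))
"
```

```text
10 90.75; 20 90.0; 30 90.0; 40 91.0; 50 90.5; 60 90.0; 70 90.25; [-179.67807579   -5.58969976]
((626.2591552734375, -76.0387954711914), (186.2895965576172, 187.78274536132812), 88.72058868408203) [2.66180194 0.19367683] [0.0347807  0.03877163 0.04232682] 3046
-80 -80 0.0382
-80 80 0.0353
0 -80 0.0373
0 80 0.0413
80 -80 0.0388
80 80 0.0368
```

View pics/s18.png

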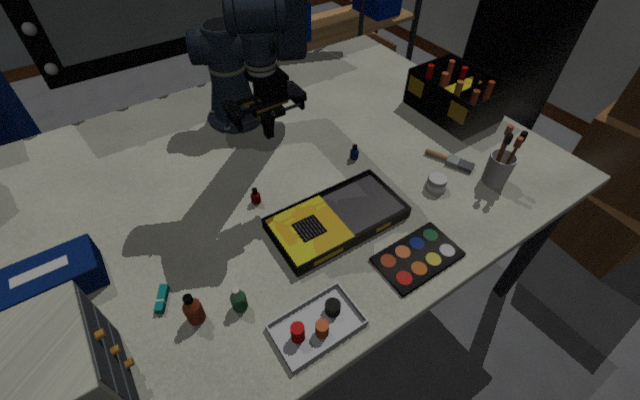

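```bash
python3 -c "
from rig import robot
print(robot.hand_in())"
```

```text
the job is handed in; nothing more can be done
None
```

The make-up box is packed and shut, and I handed the job in at about 42 s of the 210 s. The hand-in reports no verdict, so the result rests on my own checks.

- **Work done:** I slid the cover open onto the deck. All three lipsticks went side by side into the red-lined bay and all four compacts flat in a row into the grey-lined bay. I then slid the cover home until it met the stop. The red lipstick was knocked about 4 cm aside during the run, so I located it again before picking it up.
- **Contents, last check before closing:** every lipstick and compact lay inside its bay. The lipstick tops measured about 27 mm and the compact lids about 24 mm, both below the 32 mm rim.
- **Cover, last check after the arm was clear:**
  - It lies flat with its centre at about y = 0.2 mm. The push force rose to 10 N with no further movement.
  - Its far edge measured about 90 mm in y instead of 88.
  - Its centre measured about 2.7 mm off in x, although the cover has only 2 mm of play each side.
  - I put both differences down to camera calibration error, and both are within the 6 mm allowed.
- **Bystanders:** the bottles, jar and brush looked to be where they started in the last picture; I did not measure them.

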